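# Load the mixed reagent bottles into their carriers

## Task

Load the reagents for the next run: stand the two slim amber bottles and the two broad amber bottles fully down in the pockets of the carrier made for each kind, one to a pocket, every amber bottle turned so that its off-centre cap lies towards the end of the carrier away from the wire handle, where the probe dips; the round white rinse bottle goes fully down in the round well. Never tip a bottle over, leave the tip box and the timer where they stand, and let go of everything at the end.

Things in the scene. Friction and masses are not known exactly. Their poses are not given: they have to be found in the camera images.
- slim_bottle_a: tall slim dark-amber bottle, closed screw cap, 26 mm (x) by 45 mm (y), body 116 mm high, 132 mm with cap, about 90 g. Origin: centre of the underside, z up; x crosses the narrow side (grasp across it), y runs along the broad side; the cap is off-centre, 8 mm towards the bottle's own -y, and the body narrows by 6 mm from that end to the other. Interchangeable with slim_bottle_b.
- slim_bottle_b: tall slim dark-amber bottle, closed screw cap, 26 mm (x) by 45 mm (y), body 116 mm high, 132 mm with cap, about 90 g. Origin: centre of the underside, z up; x crosses the narrow side (grasp across it), y runs along the broad side; the cap is off-centre, 8 mm towards the bottle's own -y, and the body narrows by 6 mm from that end to the other. Interchangeable with slim_bottle_a.
- broad_bottle_a: low broad dark-amber bottle, closed screw cap, 33 mm (x) by 56 mm (y), body 77 mm high, 94 mm with cap, about 90 g. Origin: centre of the underside, z up; x crosses the narrow side (grasp across it), y runs along the broad side; the cap is off-centre, 8 mm towards the bottle's own -y, and the body narrows by 8 mm from that end to the other. Interchangeable with broad_bottle_b.
- broad_bottle_b: low broad dark-amber bottle, closed screw cap, 33 mm (x) by 56 mm (y), body 77 mm high, 94 mm with cap, about 90 g. Origin: centre of the underside, z up; x crosses the narrow side (grasp across it), y runs along the broad side; the cap is off-centre, 8 mm towards the bottle's own -y, and the body narrows by 8 mm from that end to the other. Interchangeable with broad_bottle_a.
- rinse_bottle: round white bottle with a white screw cap, 40 mm diameter, straight body to about 55 mm height, 76 mm high with cap, about 70 g. Its origin is the centre of its underside, z up; it may face any way.
- slim_carrier: Slim bottles' carrier: fixed grey block, flat top 44 mm above the deck, wire handle loop (30 mm wide, top 67 mm) at one end. Origin: on the deck under the handle; +x runs along the block away from the handle, z up. 50 mm wide. Spans x -16 to 168 mm. Two pockets, centres x = 55 and 127 mm, y = 0, floor 10 mm above the deck, 2 mm bevel at the mouth, each 53 mm (x) by 34 mm (y).
- broad_carrier: Broad bottles' carrier: fixed grey block, flat top 32 mm above the deck, wire handle loop (30 mm wide, top 55 mm) at one end. Origin: on the deck under the handle; +x runs along the block away from the handle, z up. 56 mm wide. Spans x -16 to 168 mm. Two pockets, centres x = 55 and 127 mm, y = 0, floor 10 mm above the deck, 2 mm bevel at the mouth, each 64 mm (x) by 41 mm (y).
- round_holder: Round bottle's holder: fixed grey block, flat top 32 mm above the deck, wire handle loop (30 mm wide, top 55 mm) at one end. Origin: on the deck under the handle; +x runs along the block away from the handle, z up. 66 mm wide, spans x -16 to 92 mm. One round well, 48 mm across, centre x = 55 mm, y = 0, floor 10 mm above the deck, 2 mm bevel at the mouth.
- tip_rack: bystander: pipette tip box with a turquoise lower part, 69 x 118 x 66 mm, loose on the deck at the right edge; origin at the centre of its underside
- bench_timer: bystander: small white bench timer with three keys, 46 x 58 x 18 mm, loose on the deck at the right front; origin at the centre of its underside

How it is judged:
At the end, for the whole second after the job is handed in: Slim and broad bottles stand in the pockets of their own carrier, one each, cap end away from the handle; the round bottle in the round well; each centred within 10 mm, underside within 5 mm of the pocket floor, upright within 0.12 rad, released and at rest ((((x of slim_bottle_a in the frame of slim_carrier between 0.045 and 0.065 m and y of slim_bottle_a in the frame of slim_carrier between -0.01 and 0.01 m and z of slim_bottle_a in the frame of slim_carrier between 0.005 and 0.015 m and angle between slim_bottle_a's own z axis and vertical below 0.12 rad and linear speed of slim_bottle_a below 0.02 m/s and y of slim_carrier in the frame of slim_bottle_a above 0.03 m) and (x of slim_bottle_b in the frame of slim_carrier between 0.117 and 0.137 m and y of slim_bottle_b in the frame of slim_carrier between -0.01 and 0.01 m and z of slim_bottle_b in the frame of slim_carrier between 0.005 and 0.015 m and angle between slim_bottle_b's own z axis and vertical below 0.12 rad and linear speed of slim_bottle_b below 0.02 m/s and y of slim_carrier in the frame of slim_bottle_b above 0.03 m)) or ((x of slim_bottle_b in the frame of slim_carrier between 0.045 and 0.065 m and y of slim_bottle_b in the frame of slim_carrier between -0.01 and 0.01 m and z of slim_bottle_b in the frame of slim_carrier between 0.005 and 0.015 m and angle between slim_bottle_b's own z axis and vertical below 0.12 rad and linear speed of slim_bottle_b below 0.02 m/s and y of slim_carrier in the frame of slim_bottle_b above 0.03 m) and (x of slim_bottle_a in the frame of slim_carrier between 0.117 and 0.137 m and y of slim_bottle_a in the frame of slim_carrier between -0.01 and 0.01 m and z of slim_bottle_a in the frame of slim_carrier between 0.005 and 0.015 m and angle between slim_bottle_a's own z axis and vertical below 0.12 rad and linear speed of slim_bottle_a below 0.02 m/s and y of slim_carrier in the frame of slim_bottle_a above 0.03 m))) and (((x of broad_bottle_a in the frame of broad_carrier between 0.045 and 0.065 m and y of broad_bottle_a in the frame of broad_carrier between -0.01 and 0.01 m and z of broad_bottle_a in the frame of broad_carrier between 0.005 and 0.015 m and angle between broad_bottle_a's own z axis and vertical below 0.12 rad and linear speed of broad_bottle_a below 0.02 m/s and y of broad_carrier in the frame of broad_bottle_a above 0.03 m) and (x of broad_bottle_b in the frame of broad_carrier between 0.117 and 0.137 m and y of broad_bottle_b in the frame of broad_carrier between -0.01 and 0.01 m and z of broad_bottle_b in the frame of broad_carrier between 0.005 and 0.015 m and angle between broad_bottle_b's own z axis and vertical below 0.12 rad and linear speed of broad_bottle_b below 0.02 m/s and y of broad_carrier in the frame of broad_bottle_b above 0.03 m)) or ((x of broad_bottle_b in the frame of broad_carrier between 0.045 and 0.065 m and y of broad_bottle_b in the frame of broad_carrier between -0.01 and 0.01 m and z of broad_bottle_b in the frame of broad_carrier between 0.005 and 0.015 m and angle between broad_bottle_b's own z axis and vertical below 0.12 rad and linear speed of broad_bottle_b below 0.02 m/s and y of broad_carrier in the frame of broad_bottle_b above 0.03 m) and (x of broad_bottle_a in the frame of broad_carrier between 0.117 and 0.137 m and y of broad_bottle_a in the frame of broad_carrier between -0.01 and 0.01 m and z of broad_bottle_a in the frame of broad_carrier between 0.005 and 0.015 m and angle between broad_bottle_a's own z axis and vertical below 0.12 rad and linear speed of broad_bottle_a below 0.02 m/s and y of broad_carrier in the frame of broad_bottle_a above 0.03 m))) and x of rinse_bottle in the frame of round_holder between 0.045 and 0.065 m and y of rinse_bottle in the frame of round_holder between -0.01 and 0.01 m and z of rinse_bottle in the frame of round_holder between 0.005 and 0.015 m and angle between rinse_bottle's own z axis and vertical below 0.12 rad and linear speed of rinse_bottle below 0.02 m/s); the robot touches nothing.
It fails at once if a bottle is tipped over (leans more than 0.8 rad) (angle between any of slim_bottle_a, slim_bottle_b, broad_bottle_a, broad_bottle_b, rinse_bottle's own z axis and vertical above 0.8 rad).
It fails at once if the tip box or the timer is shifted by more than 30 mm (distance of any of tip_rack, bench_timer from where it was at the start of the episode above 0.03 m).
It also fails if it takes over 122 s, if anything falls off the work surface, if the arm or the gripper's body presses on something with over 40 N, if the wrist force passes 120 N, or if a joint passes its speed limit or range.

## Robot

A 6-joint arm with a two-finger parallel gripper is mounted at the origin on a cart in front of the work surface, level with it; the furniture and walls round the work are solid. World frame = base frame: x ahead of the robot, y to its left, z up, the work surface at z = 0. Lengths are in m, angles in rad, forces in N, time in s.
With the tool pointing down it reaches from about 0.25 to 0.775 m from the base axis. Payload 8.9 kg.
Tool frame: the origin (TCP) lies midway between the tips of the shut fingers; the grasp point (between the pads) lies 19 mm behind it (r.grasp_offset is the z of the grasp point in the tool frame, in m); z points along the fingers, y is the line along which they close (so a half turn about z gives the same grasp; the last joint's range is limited). The gripper opens to 85 mm and grips with 20 to 120 N. Pads are 22 mm wide; open, the fingers measure 114 mm over their backs; the gripper's body (76 mm by 85 mm) begins 54 mm behind the grasp point. The pads swing forward as they close: fully open they stand 13 mm farther back than shut.
Start: joints at [0.981, 0.291, -0.153, 1.127, 0, 1.431], TCP at [0.229, 0.473, 0.207] pointing down, gripper open.
Joint ranges: [-2.52, 2.52], [-0.91, 1.74], [-1.3, 1.37], [-1.96, 2.02], [-1.52, 1.47], [-3.14, 3.14]. Speed limits (rad/s): [2.22, 2.22, 2.79, 3.14, 3.14, 3.14].

## Interface

Orientations are given as a unit quaternion [w, x, y, z].
In Python, from plant import r gives the robot as it stands.
- The arm moves only by the tool carry_out, never from a script. Its argument "plan" is a list of rows, each a list of 5 numbers: the closure, from -1 (fully open) to 1 (shut), then the shift along the tool's x, y, z in mm, then the turn about the tool's z in degrees. In form: [[grip, dx, dy, dz, yaw], ...]. A call has 1 to 5 rows; each row shifts and turns the commanded pose from where the row before left it, along the tool's axes as they then stand; what a row does not reach is not made up. A row lasts 1/10 s, in which the tool goes at most 50 mm and 8.59 degrees, less where a joint would pass 70% of its speed; a pose out of reach is approached as far as the arm can. A call is refused whole if a number of a shift passes 50 or a number of a turn 8.59, either way. A call with a gripper value outside its range is refused whole. The fingers move at their own pace and stop on an object; "squeeze" is the grip in N (left out, the last holds). Time passes only in rows, so rows that do not move let the fingers close. It gives the time, the measured TCP pose, the force, the opening and the grip force at its end, in the units of the state.
- r.observe(): the state, without advancing time (a new reading comes with each control period).
- r.get_image(name): name is "scene" or "top" or "wrist"; returns a dict with "image" (420x560x3 uint8, red, green, blue), "fx", "fy", "cx", "cy" (pixels), "rvec" (rotation vector, rad) and "tvec" (3), from world to camera coordinates, as OpenCV has them; the wrist camera has in their place "hand_eye" (4x4, takes a point from camera to tool coordinates, whose origin is the TCP and whose axes are the flange's). Camera axes: x right, y down, z forward; pixel columns grow to the right and rows downward; lengths in m; the calibration is good to about 2 mm. The wrist camera is an equidistant fisheye: a pixel r from the principal point sees the ray r / f radians off the axis. A picture is of the moment at which its call begins: read the wrist's pose just before it. There is no depth.
- r.job_done(): hands the job in; it is judged then, once.
The state is a dict: "time_s": time; "joints": joint angles; "dq": joint speeds; "effort": joint torques, N m; "tool_pos": TCP position; "eef_rot": TCP orientation; "force": force on the tool from outside, world axes, zero at the start; "moment": the same for the moment, N m; "finger_gap": opening from 0.0 (shut) to 1.0 (fully open); "grip_force": force on a finger pad.
Only numpy, scipy, OpenCV 4.12 (cv2) and the standard library are available. Lean on these libraries where they do the work, as an engineer would, in place of code of your own. Each camera call takes 0.05 s, during which the arm holds its last target. There are 200 camera calls.

## Working session

There is one attempt and no reset: what is moved stays moved. The work goes in short steps, Python scripts to look and compute and a tool call to move; the robot and the scene stay as the last step left them, time stands still between calls to the robot, and variables do not carry over. Pictures are saved under pics/ and viewed, at most 14 in all, crops included, and the job is handed in when it is done.

Besides the shell and the picture viewer there is one more tool, called after ">>>" as name(argument=value, ...) on one line, values as JSON. carry_out: Moves the arm, as the interface text tells. Its arguments: {"type":"object","properties":{"plan":{"type":"array","items":{"type":"array","items":{"type":"number"}}},"squeeze":{"type":"number"}},"required":["plan"]}

```bash
mkdir -p pics; ls
python3 - <<'E'
from plant import r
import cv2,numpy as np
np.set_printoptions(precision=4,suppress=True)
o=r.observe();print({k:np.round(v,4).tolist() for k,v in o.items()},r.grasp_offset)
for n in("top","scene","wrist"):
    d=r.get_image(n);cv2.imwrite(f"pics/{n}0.png",d["image"][...,::-1])
    print(n,{k:np.round(v,4).tolist() for k,v in d.items() if k!="image"})
E
```

```text
pics
{'time_s': 0.0, 'joints': [0.9807, 0.2912, -0.1541, 1.1267, 0.0, 1.4315], 'dq': [-0.0001, 0.0002, 0.0013, 0.0006, -0.0007, 0.0001], 'effort': [-0.0016, -53.7155, 33.1363, 0.016, -0.0004, -0.0], 'tool_pos': [0.2285, 0.4721, 0.2066], 'eef_rot': [-0.0002, 0.2235, 0.9747, -0.0006], 'force': [-0.3021, -0.6553, -0.496], 'moment': [0.0773, 0.0544, -0.0138], 'grip_force': 0.0, 'finger_gap': 0.9985} -0.0187
top {'fx': 493.299, 'fy': 493.299, 'cx': 268.7341, 'cy': 201.1078, 'rvec': [2.1664, -2.1502, 0.1283], 'tvec': [-0.0826, 0.5405, 1.0756]}
scene {'fx': 397.2391, 'fy': 397.2391, 'cx': 275.5261, 'cy': 212.4009, 'rvec': [2.0413, -0.7536, 0.4423], 'tvec': [-0.4644, 0.169, 0.6559]}
wrist {'fx': 325.1923, 'fy': 325.1923, 'cx': 282.5128, 'cy': 206.4849, 'hand_eye': [[0.0, -0.9545, -0.2982, 0.077], [1.0, 0.0001, -0.0003, 0.001], [0.0003, -0.2982, 0.9545, -0.1671], [0.0, 0.0, 0.0, 1.0]]}
```

View pics/top0.png

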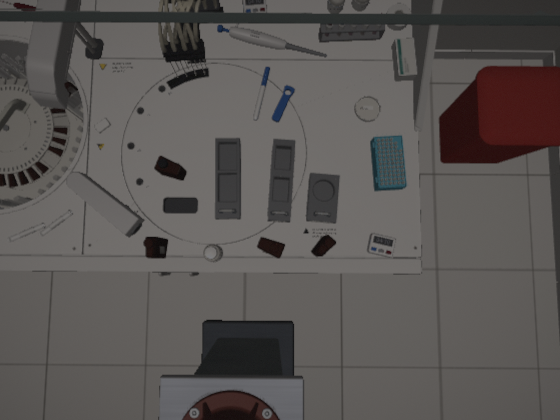

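View pics/scene0.png

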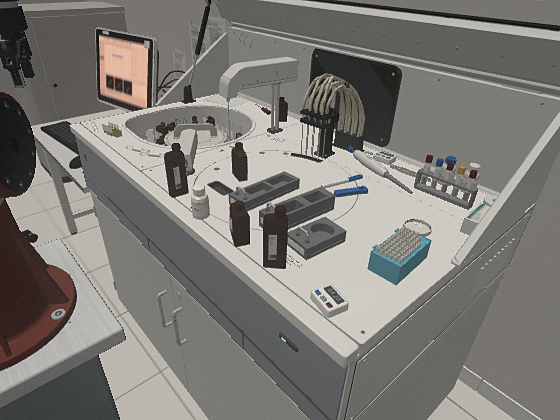

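The top view shows five bottles: (171,168), (155,247), white at (213,253), (271,247) and (323,245). It also shows three holders, at (228,178), (282,180) and (323,198). I'll enlarge it with the world grid overlaid.

```bash
cat > h.py <<'E'
import numpy as np,cv2
from plant import r
def cam(n):
    d=r.get_image(n);K=np.array([[d["fx"],0,d["cx"]],[0,d["fy"],d["cy"]],[0,0,1]])
    return d["image"][...,::-1].copy(),K,np.array(d["rvec"],float),np.array(d["tvec"],float)
def proj(P,c): return cv2.projectPoints(np.array(P,float).reshape(-1,3),c[2],c[3],c[1],None)[0].reshape(-1,2)
def back(uv,z,c):
    uv=np.array(uv,float).reshape(-1,2);R=cv2.Rodrigues(c[2])[0]
    z=np.broadcast_to(z,len(uv));C=-R.T@c[3]
    d=(R.T@(np.linalg.inv(c[1])@np.c_[uv,np.ones(len(uv))].T)).T
    return C+d*((z-C[2])/d[:,2])[:,None]
def bright(im): return np.clip(255*(im/255.)**0.5,0,255).astype(np.uint8)
E
python3 - <<'E'
from h import *
np.set_printoptions(precision=4,suppress=True)
c=cam("top")
R=cv2.Rodrigues(c[2])[0];print("campos",-R.T@c[3])
print(proj([[0,0,0],[.229,.473,.2],[.4,0,0]],c))
im=bright(c[0])[130:270,130:350];im=cv2.resize(im,None,fx=3.6,fy=3.6,interpolation=cv2.INTER_CUBIC)
cv2.imwrite("pics/topc.png",im)
E
```

```text
campos [ 0.4078 -0.0811  1.1327]
[[230.8677 449.0005]
 [-33.0709 356.6797]
 [233.8196 264.0648]]
```

View pics/topc.png

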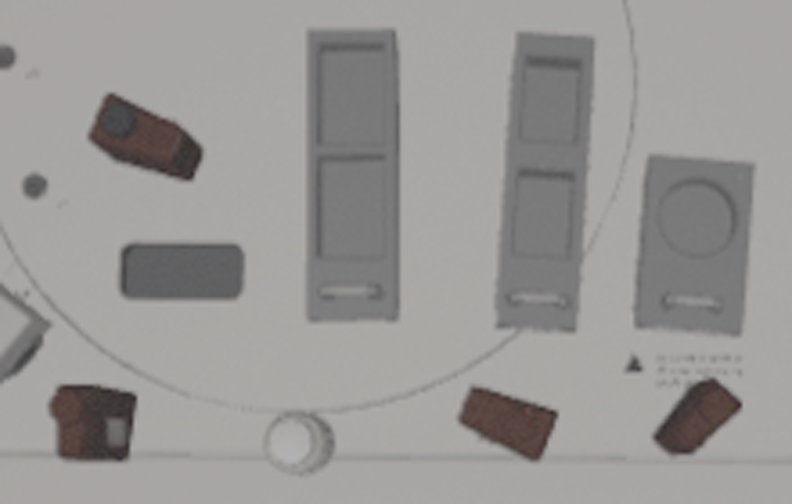

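```bash
python3 -c "
import cv2
from h import bright
im=bright(cv2.imread('pics/scene0.png'))[130:330,150:420]
cv2.imwrite('pics/scenec.png',cv2.resize(im,None,fx=2.96,fy=2.96,interpolation=cv2.INTER_CUBIC))"
```

```text
(no output)
```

View pics/scenec.png

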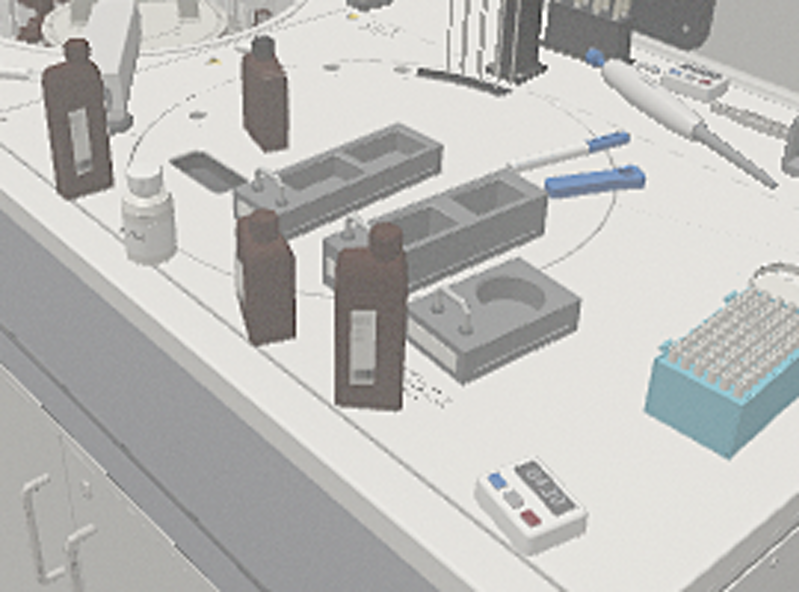

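Slim bottles stand at crop (95,425) and (697,415), i.e. left front and right front. Broad ones stand at (145,135) and (508,423), and all the handles are at the front end. Next I'll fit bottle models to both views.

```bash
cat > fit.py <<'E'
from h import *
from scipy.optimize import minimize
np.set_printoptions(precision=4,suppress=True)
D={"slim":(.026,.045,.116,.132,.006),"broad":(.033,.056,.077,.094,.008)}
def parts(kind,p):
    x,y,a=p;ca,sa=np.cos(a),np.sin(a)
    w,l,hb,h,t=D[kind]
    q=np.array([[-w/2,-l/2],[w/2,-l/2],[w/2-t/2,l/2],[-w/2+t/2,l/2]])
    def tr(P): P=np.array(P);return np.c_[x+ca*P[:,0]-sa*P[:,1],y+sa*P[:,0]+ca*P[:,1],P[:,2]]
    body=[[*v,z] for v in q for z in(0,hb-.012)]+[[*(v*.75+np.array([0,-.002])),hb] for v in q]
    th=np.linspace(0,2*np.pi,24,endpoint=False);R=.0105
    cap=[[R*np.cos(b),-.008+R*np.sin(b),z] for b in th for z in(hb-.006,h)]
    return tr(body),tr(cap)
def mask(kind,p,c,S=4):
    m=np.zeros((420*S,560*S),np.uint8)
    for P in parts(kind,p):
        cv2.fillConvexPoly(m,cv2.convexHull(np.round(proj(P,c)*S+S/2-.5).astype(np.int32)),255)
    return cv2.resize(m,(560,420),interpolation=cv2.INTER_AREA)/255.
def amber(im):
    b,g,rr=[im[...,i].astype(int) for i in range(3)]
    return ((rr+g+b<165)&(rr>=b+6)|(rr+g+b<75)).astype(float)
E
python3 - <<'E'
from fit import *
cs={"top":cam("top"),"scene":cam("scene")}
A={k:amber(v[0]) for k,v in cs.items()}
cv2.imwrite("pics/am.png",np.vstack([A[k][130:290]*255 for k in A]))
ini={"slimL":("slim",back([155,247],.06,cs["top"])[0]),"slimR":("slim",back([323,245],.06,cs["top"])[0]),
"broadB":("broad",back([171,168],.04,cs["top"])[0]),"broadF":("broad",back([271,247],.04,cs["top"])[0])}
for n,(k,p) in ini.items():
    W={}
    for cn,c in cs.items():
        u=proj([[p[0],p[1],.05]],c)[0].astype(int);w=np.zeros((420,560));s=32 if cn=="top" else 45
        w[max(0,u[1]-s):u[1]+s,max(0,u[0]-s):u[0]+s]=1;W[cn]=w
    f=lambda q:sum((W[cn]*np.abs(A[cn]-mask(k,q,cs[cn]))).sum()/ (W[cn]*A[cn]).sum() for cn in cs)
    res=[]
    for a in np.arange(0,2*np.pi,np.pi/4):
        s=minimize(f,[p[0],p[1],a],method="Nelder-Mead",options=dict(initial_simplex=np.array([[p[0],p[1],a],[p[0]+.02,p[1],a],[p[0],p[1]+.02,a],[p[0],p[1],a+.4]]),maxfev=130))
        res.append((s.fun,*s.x[:2],np.degrees(s.x[2])%360))
    res.sort();print(n,np.array(res[:4]))
E
```

```text
slimL [[ 0.7592  0.4349  0.1653 79.4942]
 [ 0.7612  0.4349  0.1656 79.9093]
 [ 0.7619  0.435   0.1652 83.3431]
 [ 0.7631  0.435   0.1651 78.827 ]]
slimR [[ 0.8011  0.4412 -0.1961 44.9015]
 [ 0.8039  0.4409 -0.1963 43.6855]
 [ 0.808   0.4405 -0.1968 47.4669]
 [ 0.8098  0.441  -0.1956 47.5362]]
broadB [[  0.6723   0.6134   0.144  154.7807]
 [  0.6764   0.6134   0.1435 154.6582]
 [  0.6802   0.6131   0.1433 154.5442]
 [  0.7353   0.6113   0.1457 334.788 ]]
broadF [[  0.7855   0.4397  -0.0826 337.2869]
 [  0.7858   0.4393  -0.0831 336.0495]
 [  0.7897   0.439   -0.0832 336.7257]
 [  0.7925   0.4394  -0.0831 337.0663]][ WARN:0@2.361] global loadsave.cpp:1063 imwrite_ Unsupported depth image for selected encoder is fallbacked to CV_8U.
```

```bash
cat > vis.py <<'E'
from fit import *
P={"slimL":("slim",[.4349,.1653,np.radians(80)]),"slimR":("slim",[.441,-.196,np.radians(45)]),"broadB":("broad",[.6134,.144,np.radians(154.7)]),"broadF":("broad",[.4395,-.083,np.radians(337)])}
tiles=[]
for cn in("top","scene"):
    c=cam(cn);A=amber(c[0]);row=[]
    for n,(k,p) in P.items():
        u=proj([[p[0],p[1],.05]],c)[0].astype(int);s=25 if cn=="top" else 33;z=200/(2*s)
        x0,y0=u-s
        im=cv2.resize(bright(c[0][y0:y0+2*s,x0:x0+2*s]),(200,200),interpolation=cv2.INTER_CUBIC)
        am=cv2.resize((A[y0:y0+2*s,x0:x0+2*s]*255).astype(np.uint8),(200,100),interpolation=cv2.INTER_NEAREST)
        for Q in parts(k,p):
            h=cv2.convexHull(np.round((proj(Q,c)-[x0,y0]+.5)*z).astype(np.int32));cv2.polylines(im,[h],True,(0,255,0),1)
        row.append(np.vstack([im,cv2.cvtColor(am,cv2.COLOR_GRAY2BGR)]))
        print(cn,n,c[0][u[1]-6:u[1]+7:3,u[0]].tolist())
    tiles.append(np.hstack(row))
cv2.imwrite("pics/vis.png",np.vstack(tiles))
E
python3 vis.py
```

```text
top slimL [[11, 11, 15], [12, 11, 15], [13, 12, 16], [10, 11, 13], [13, 14, 16]]
top slimR [[14, 14, 18], [12, 13, 19], [14, 14, 26], [17, 18, 30], [18, 21, 31]]
top broadB [[15, 17, 26], [15, 17, 29], [16, 19, 29], [16, 18, 30], [13, 15, 21]]
top broadF [[15, 15, 22], [16, 17, 30], [16, 18, 30], [18, 18, 30], [18, 18, 27]]
scene slimL [[98, 103, 104], [102, 108, 110], [96, 101, 102], [122, 127, 128], [119, 125, 126]]
scene slimR [[103, 107, 110], [116, 121, 123], [117, 123, 124], [117, 123, 124], [118, 125, 126]]
scene broadB [[47, 52, 66], [51, 57, 67], [46, 49, 54], [45, 47, 53], [44, 47, 52]]
scene broadF [[39, 43, 49], [46, 51, 63], [42, 45, 53], [39, 41, 48], [47, 47, 54]]
```

View pics/vis.png

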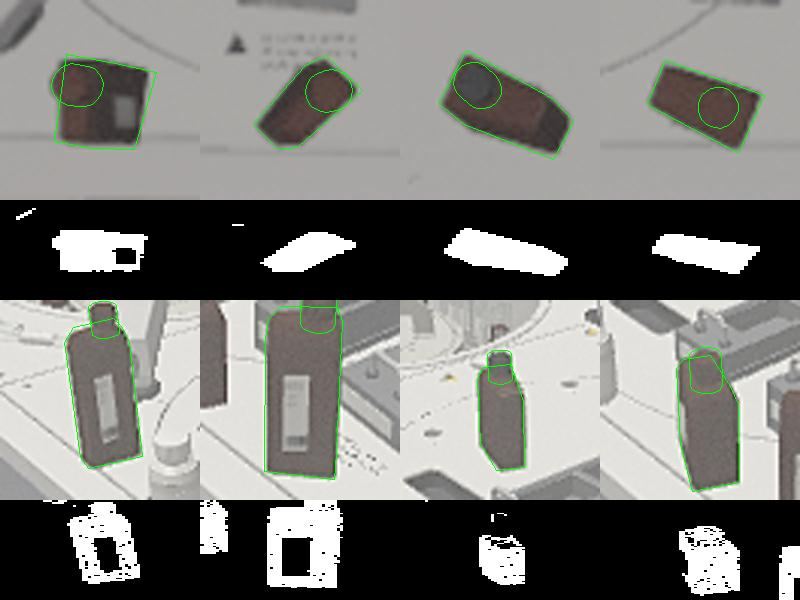

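The overlays nearly match the bottles. The scene mask is thin, so I'll refit with a better one and also measure the carriers and the white bottle.

```bash
cat > fit2.py <<'E'
from fit import *
from vis import P
def am2(im,top):
    m=amber(im) if top else ((im.sum(2)<255)&(im[...,2].astype(int)>=im[...,0].astype(int)+4)).astype(float)
    m=(m*255).astype(np.uint8)
    m=cv2.morphologyEx(m,cv2.MORPH_CLOSE,np.ones((3,3)));m=cv2.morphologyEx(m,cv2.MORPH_OPEN,np.ones((3,3)))
    cs,_=cv2.findContours(m,cv2.RETR_EXTERNAL,cv2.CHAIN_APPROX_NONE);o=np.zeros_like(m);cv2.drawContours(o,cs,-1,255,-1)
    return o/255.
cs={"top":cam("top"),"scene":cam("scene")}
A={k:am2(v[0],k=="top") for k,v in cs.items()}
for n,(k,p) in P.items():
    def win(q):
        W={}
        for cn,c in cs.items():
            w=cv2.dilate(mask(k,q,c),np.ones((17,17)));
            for n2,(k2,p2) in P.items():
                if n2!=n: w*=(cv2.dilate(mask(k2,p2,c),np.ones((3,3)))<.1)
            W[cn]=w
        return W
    W=win(p)
    f=lambda q:sum((W[cn]*np.abs(A[cn]-mask(k,q,cs[cn]))).sum()/ (W[cn]*A[cn]).sum() for cn in cs)
    res=[]
    for a in (p[2],p[2]+.2,p[2]+np.pi,p[2]+np.pi+.2):
        s=minimize(f,[p[0],p[1],a],method="Nelder-Mead",options=dict(initial_simplex=np.array([[p[0],p[1],a],[p[0]+.01,p[1],a],[p[0],p[1]+.01,a],[p[0],p[1],a-.2]]),maxfev=130))
        res.append((s.fun,*s.x[:2],np.degrees(s.x[2])%360))
    res.sort();print(n,np.array(res))
c=cs["top"];T=[np.array([x,y])/3.6+[130,130]-.36 for x,y in []]
def pt(l,z): return back(np.array(l,float)/3.6+[130-.36,130-.36],z,c)[:,:2]
for n,z,l in(("broadC",.032,[[307,30],[397,30],[398,320],[306,320]]),("slimC",.044,[[517,33],[594,37],[577,330],[496,326]]),("round",.032,[[648,155],[754,163],[741,334],[635,327]])):
    q=pt(l,z);h=(q[2]+q[3])/2;e=(q[0]+q[1])/2;d=e-h;L=np.hypot(*d);o=h+d/L*.016
    print(n,"L",L,"w",np.hypot(*(q[1]-q[0])),np.hypot(*(q[2]-q[3])),"ang",np.degrees(np.arctan2(d[1],d[0])),"origin",o,"pockets",o+d/L*.055,o+d/L*.127)
print("well",pt([[697,217]],.032),"rinse cap",pt([[293,442]],.076))
E
python3 fit2.py | grep -v "^top\|^scene"
```

```text
slimL [[  0.4298   0.436    0.1657  78.5086]
 [  0.4323   0.4355   0.1654  83.9455]
 [  0.5789   0.4372   0.1675 258.4289]
 [  0.606    0.4372   0.1651 275.3481]]
slimR [[  0.2724   0.4412  -0.1972  45.0356]
 [  0.2755   0.4411  -0.1976  44.1054]
 [  0.3884   0.4419  -0.1971 224.4759]
 [  0.396    0.4421  -0.197  225.9516]]
broadB [[  0.3264   0.6135   0.144  154.8042]
 [  0.3274   0.6138   0.1441 155.3621]
 [  0.3796   0.6114   0.1459 335.3538]
 [  0.3838   0.6117   0.1457 335.5431]]
broadF [[  0.2544   0.4396  -0.084  336.6521]
 [  0.2566   0.4394  -0.0837 336.6861]
 [  0.474    0.4408  -0.0848 152.233 ]
 [  0.4765   0.4401  -0.0847 152.227 ]]
broadC L 0.18449555102847068 w 0.05708864469626677 0.05720686277011812 ang 1.0114950611427018 origin [0.5172 0.0139] pockets [0.5722 0.0149] [0.6442 0.0162]
slimC L 0.18458010812301157 w 0.048336564981110844 0.049831138224828014 ang -3.4052282975559423 origin [ 0.5121 -0.1018] pockets [ 0.567  -0.1051] [ 0.6388 -0.1093]
round L 0.10844537298469727 w 0.06673075348876911 0.06591889316527433 ang -4.611529474971975 origin [ 0.5122 -0.1964] pockets [ 0.567  -0.2009] [ 0.6388 -0.2067]
well [[ 0.5675 -0.2012]] rinse cap [[0.4248 0.0435]]
```

```bash
cat > plan.py <<'E'
import sys,numpy as np
from h import r
def pose():
    o=r.observe();w,x,y,z=o["eef_rot"];p=np.array(o["tool_pos"])
    return p,np.degrees(np.arctan2(2*(x*y+w*z),1-2*(y*y+z*z))),o
def rows(tgt,th,g,step=40.,start=None):
    p,t,o=pose() if start is None else (*start,None)
    p=np.array(p,float);d=np.array(tgt)-p
    dt=(t-th+180)%360-180   # positive = + yaw about tool z
    n=max(1,int(np.ceil(max(np.linalg.norm(d)*1000/step,abs(dt)/8))))
    out=[];c=p.copy();ct=t
    for i in range(1,n+1):
        want=p+d*i/n;wt=t-dt*i/n;e=(want-c)*1000
        a=np.radians(ct);m=np.round([e[0]*np.cos(a)+e[1]*np.sin(a),e[0]*np.sin(a)-e[1]*np.cos(a),-e[2]])
        yw=round(ct-wt);out.append([g,*m.astype(int).tolist(),int(yw)])
        c=c+np.array([m[0]*np.cos(a)+m[1]*np.sin(a),m[0]*np.sin(a)-m[1]*np.cos(a),-m[2]])/1000;ct-=yw
    return out,(c,ct)
def show(wps,g,step=40.):
    p,t,o=pose();print("at",np.round(p,4),"th",round(t,2),"j6",round(np.degrees(o["joints"][5]),1),"t",round(o["time_s"],2),"gap",round(o["finger_gap"],3),"F",np.round(o["force"],1))
    s=(p,t)
    for w in wps:
        R,s=rows(w[:3],w[3],g,w[4] if len(w)>4 else step,s)
        print("->",w)
        for i in range(0,len(R),5):print(R[i:i+5])
    print("end",np.round(s[0],4),round(s[1],1))
E
python3 - <<'E'
from h import *
np.set_printoptions(precision=3,suppress=True)
t=cam("top");s=cam("scene")
for z in np.arange(0,.3,.03):
    p=back([143,221],z,t)[0];print(round(z,2),p,proj([p],s)[0])
im=bright(s[0][60:200,130:260]);a=cv2.resize(im,None,fx=3,fy=3,interpolation=cv2.INTER_CUBIC)
b=cv2.resize(bright(t[0][150:256,60:190]),None,fx=3,fy=3,interpolation=cv2.INTER_CUBIC)
b=cv2.copyMakeBorder(b,0,len(a)-len(b),0,0,0);cv2.imwrite("pics/obj.png",np.hstack([a,b]))
from plan import show
show([(.229,.473,.30,154),(.30,.35,.30,140)],-1)
E
```

```text
0.0 [0.497 0.211 0.   ] [189.947 179.115]
0.03 [0.494 0.203 0.03 ] [189.647 170.358]
0.06 [0.492 0.195 0.06 ] [189.334 161.218]
0.09 [0.49  0.188 0.09 ] [189.007 151.668]
0.12 [0.487 0.18  0.12 ] [188.665 141.682]
0.15 [0.485 0.172 0.15 ] [188.307 131.227]
0.18 [0.483 0.164 0.18 ] [187.931 120.271]
0.21 [0.48  0.157 0.21 ] [187.538 108.776]
0.24 [0.478 0.149 0.24 ] [187.124  96.703]
0.27 [0.476 0.141 0.27 ] [186.689  84.004]
at [0.229 0.472 0.207] th 154.17 j6 82.0 t 0.7 gap 0.997 F [0.1 0.5 0.6]
-> (0.229, 0.473, 0.3, 154)
[[-1, 0, 0, -31, 0], [-1, 0, 0, -31, 0], [-1, 0, 1, -31, 0]]
-> (0.3, 0.35, 0.3, 140)
[[-1, -29, -20, 0, 4], [-1, -31, -18, 0, 3], [-1, -32, -16, 0, 4], [-1, -32, -14, 0, 3]]
end [0.3   0.351 0.3  ] 140.2
```

View pics/obj.png

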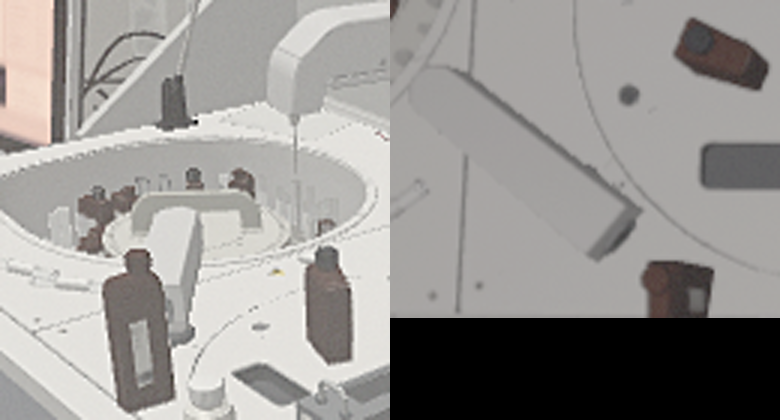

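The grey probe arm ends near (0.47,0.20) at about z 0.1, so I'll keep high and open the fingers only partly near slimL. First target is slimR.

Run:
```python
from plan import show
show([(.229,.473,.28,154),(.441,-.197,.25,135,45)],-.3)
```

```text
at [0.2287 0.4725 0.2072] th 154.17 j6 82.0 t 0.7 gap 0.997 F [0.1 0.5 0.6]
-> (0.229, 0.473, 0.28, 154)
[[-0.3, 0, 0, -36, 0], [-0.3, 0, 1, -37, 0]]
-> (0.441, -0.197, 0.25, 135, 45)
[[-0.3, -30, -32, 2, 1], [-0.3, -31, -31, 2, 1], [-0.3, -31, -31, 2, 2], [-0.3, -33, -30, 2, 1], [-0.3, -32, -29, 1, 1]]
[[-0.3, -34, -29, 2, 1], [-0.3, -34, -28, 2, 1], [-0.3, -34, -27, 2, 2], [-0.3, -35, -27, 2, 1], [-0.3, -36, -25, 2, 1]]
[[-0.3, -36, -25, 2, 1], [-0.3, -37, -24, 2, 1], [-0.3, -37, -24, 2, 2], [-0.3, -37, -23, 1, 1], [-0.3, -39, -21, 2, 1]]
[[-0.3, -38, -21, 2, 1]]
end [ 0.4411 -0.1966  0.2502] 135.2
```

>>> carry_out(plan=[[-0.3,0,0,-36,0],[-0.3,0,1,-37,0],[-0.3,-30,-32,2,1],[-0.3,-31,-31,2,1],[-0.3,-31,-31,2,2]], squeeze=40)

```text
time_s: 1.2
tool_pos: [0.2691, 0.3469, 0.2743]
eef_rot: [0.0, 0.257, 0.966, 0.0]
force: [0.2, 0.0, 0.1]
finger_gap: 0.652
grip_force: 0.0
```

>>> carry_out(plan=[[-0.3,-33,-30,2,1],[-0.3,-32,-29,1,1],[-0.3,-34,-29,2,1],[-0.3,-34,-28,2,1],[-0.3,-34,-27,2,2]])

```text
time_s: 1.7
tool_pos: [0.3356, 0.1368, 0.2654]
eef_rot: [0.0, 0.308, 0.951, 0.0]
force: [1.0, 0.8, -0.7]
finger_gap: 0.648
grip_force: 0.0
```

>>> carry_out(plan=[[-0.3,-35,-27,2,1],[-0.3,-36,-25,2,1],[-0.3,-36,-25,2,1],[-0.3,-37,-24,2,1],[-0.3,-37,-24,2,2]])

```text
time_s: 2.2
tool_pos: [0.402, -0.0734, 0.2554]
eef_rot: [0.0, 0.358, 0.934, 0.0]
force: [0.3, 0.3, 0.8]
finger_gap: 0.649
grip_force: 0.0
```

>>> carry_out(plan=[[-0.3,-37,-23,1,1],[-0.3,-39,-21,2,1],[-0.3,-38,-21,2,1],[-0.3,0,0,0,0]])

```text
time_s: 2.6
tool_pos: [0.4422, -0.201, 0.2494]
eef_rot: [0.0, 0.383, 0.924, -0.001]
force: [-0.0, 0.6, 1.1]
finger_gap: 0.651
grip_force: 0.0
```

```bash
cat > wr.py <<'E'
from fit import *
from plan import pose
from scipy.spatial.transform import Rotation as Ro
def wcam():
    o=r.observe();d=r.get_image("wrist");w,x,y,z=o["eef_rot"]
    T=np.eye(4);T[:3,:3]=Ro.from_quat([x,y,z,w]).as_matrix();T[:3,3]=o["tool_pos"]
    return d["image"][...,::-1].copy(),T@np.array(d["hand_eye"]),d
def wproj(P,c):
    im,T,d=c;q=(np.array(P).reshape(-1,3)-T[:3,3])@T[:3,:3]
    n=np.hypot(q[:,0],q[:,1]);a=np.arctan2(n,q[:,2]);s=d["fx"]*a/np.maximum(n,1e-9)
    return np.c_[d["cx"]+q[:,0]*s,d["cy"]+q[:,1]*s]
def draw(items,name,pts={}):
    c=wcam();im=bright(c[0])
    for k,p in items:
        for Q in parts(k,p): cv2.polylines(im,[cv2.convexHull(np.round(wproj(Q,c)).astype(np.int32))],True,(0,255,0),1)
    cv2.imwrite(name,im);return c
def wmask(kind,p,c,S=2):
    m=np.zeros((420*S,560*S),np.uint8)
    for P in parts(kind,p): cv2.fillConvexPoly(m,cv2.convexHull(np.round(wproj(P,c)*S+S/2-.5).astype(np.int32)),255)
    return cv2.resize(m,(560,420),interpolation=cv2.INTER_AREA)/255.
E
python3 - <<'E'
from wr import *
from plan import show
draw([("slim",[.4412,-.1972,np.radians(45)]),("broad",[.4396,-.084,np.radians(336.7)])],"pics/w1.png")
show([(.4412,-.1972,.16,135),(.4412,-.1972,.068,135)],-.3)
E
```

```text
at [ 0.4413 -0.1987  0.2495] th 134.99 j6 12.1 t 2.65 gap 0.652 F [-0.3 -0.1  0.1]
-> (0.4412, -0.1972, 0.16, 135)
[[-0.3, 0, 0, 30, 0], [-0.3, 1, 1, 30, 0], [-0.3, 0, 0, 30, 0]]
-> (0.4412, -0.1972, 0.068, 135)
[[-0.3, 0, 0, 31, 0], [-0.3, 0, 0, 30, 0], [-0.3, 0, 0, 31, 0]]
end [ 0.4413 -0.1973  0.0675] 135.0
```

View pics/w1.png

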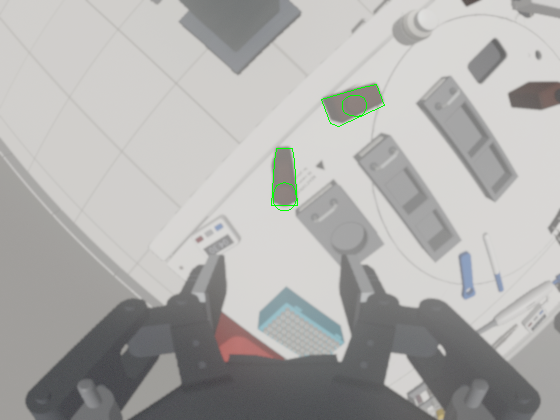

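The overlay matches slimR (body at (285,178)) and broadF (353,103) to within a few pixels. Descending to grip slimR.

>>> carry_out(plan=[[-0.3,0,0,30,0],[-0.3,1,1,30,0],[-0.3,0,0,30,0],[-0.3,0,0,30,0],[-0.3,0,0,30,0]])

```text
time_s: 3.15
tool_pos: [0.4409, -0.1941, 0.0995]
eef_rot: [0.0, 0.381, 0.925, 0.0]
force: [-1.4, 0.2, 0.5]
finger_gap: 0.648
grip_force: 0.0
```

>>> carry_out(plan=[[-0.3,0,0,20,0],[-0.3,0,0,13,0],[-0.3,0,0,0,0]])

```text
time_s: 3.45
tool_pos: [0.4398, -0.1935, 0.066]
eef_rot: [-0.002, 0.381, 0.925, 0.0]
force: [-0.3, -0.4, -0.2]
finger_gap: 0.649
grip_force: 0.0
```

>>> carry_out(plan=[[1,0,0,0,0],[1,0,0,0,0],[1,0,0,0,0],[1,0,0,0,0],[1,0,0,0,0]], squeeze=40)

```text
time_s: 3.95
tool_pos: [0.4419, -0.1958, 0.0683]
eef_rot: [0.001, 0.381, 0.924, -0.0]
force: [-0.7, -0.9, 7.3]
finger_gap: 0.27
grip_force: 39.1
```

>>> carry_out(plan=[[1,0,0,0,0],[1,0,0,-15,0],[1,0,0,-30,0],[1,0,0,-40,0],[1,0,0,0,0]])

```text
time_s: 4.45
tool_pos: [0.4438, -0.1968, 0.157]
eef_rot: [0.004, 0.381, 0.924, -0.001]
force: [1.8, -1.1, -1.4]
finger_gap: 0.274
grip_force: 39.2
```

Run:
```python
from wr import *
p,t,o=pose();dz=p[2]-.066
from plan import show
# target: pocket (0.6388,-0.1093), carrier angle -3.4 -> theta 176.6
show([(.5,-.17,.2,150),(.6388,-.1093,.16,176.6,30),(.6388,-.1093,.08,176.6,20)],1)
```

```text
at [ 0.4438 -0.1968  0.157 ] th 135.17 j6 12.3 t 4.45 gap 0.274 F [ 1.8 -1.1 -1.4]
-> (0.5, -0.17, 0.2, 150)
[[1, -10, 29, -22, -7], [1, -14, 28, -21, -8]]
-> (0.6388, -0.1093, 0.16, 176.6, 30)
[[1, -15, 20, 7, -4], [1, -17, 19, 6, -5], [1, -18, 18, 7, -4], [1, -19, 17, 7, -5], [1, -21, 14, 6, -4]]
[[1, -21, 13, 7, -4]]
-> (0.6388, -0.1093, 0.08, 176.6, 20)
[[1, 0, 0, 20, 0], [1, 0, 0, 20, 0], [1, 0, 0, 20, 0], [1, 0, 0, 20, 0]]
end [ 0.6385 -0.1096  0.08  ] 176.2
```

>>> carry_out(plan=[[1,-10,29,-22,-7],[1,-14,28,-21,-8],[1,-15,20,7,-4],[1,-17,19,6,-5],[1,-18,18,7,-4]])

```text
time_s: 4.95
tool_pos: [0.5676, -0.1376, 0.1749]
eef_rot: [0.0, 0.145, 0.989, -0.0]
force: [-0.3, -0.5, -0.3]
finger_gap: 0.268
grip_force: 39.3
```

>>> carry_out(plan=[[1,-19,17,7,-5],[1,-21,14,6,-4],[1,-21,13,7,-4],[1,0,0,20,0],[1,0,0,0,0]])

```text
time_s: 5.45
tool_pos: [0.6342, -0.1069, 0.132]
eef_rot: [-0.002, 0.033, 0.999, 0.001]
force: [-1.7, -0.2, -1.9]
finger_gap: 0.27
grip_force: 39.3
```

```bash
cat > look.py <<'E'
from wr import *
CAR={"slim":((.5121,-.1018),-3.4,.044,.053,.034,(.055,.127)),"broad":((.5172,.0139),1.0,.032,.064,.041,(.055,.127)),"round":((.5122,-.1964),-4.6,.032,.048,.048,(.055,))}
def pocket(n,i,z=None):
    (ox,oy),a,h,l,w,xs=CAR[n];a=np.radians(a);h=h if z is None else z
    q=np.array([[xs[i]+sx*l/2,sy*w/2] for sx,sy in((-1,-1),(1,-1),(1,1),(-1,1))])
    return np.c_[ox+q[:,0]*np.cos(a)-q[:,1]*np.sin(a),oy+q[:,0]*np.sin(a)+q[:,1]*np.cos(a),np.full(4,h)]
def overlay(name,kind,off,car,crop=None):
    "off: bottle underside z below tcp, and shift along tool x"
    P=np.array([pose()[0]]);c=wcam();im=bright(c[0])
    ps=[]
    for _ in range(4): ps.append(np.r_[pose()[0],pose()[1]]);r.get_image("wrist")
    m=np.mean(ps,0);print("mean pose",m,"spread",np.ptp(ps,0))
    for n,i in car: cv2.polylines(im,[np.round(wproj(pocket(n,i),c)*4).astype(np.int32)],True,(0,0,255),1,cv2.LINE_AA,2)
    if kind:
        th=np.radians(m[3]);b=m[:2]+off[1]*np.array([np.cos(th),np.sin(th)])
        for Q in parts(kind,[b[0],b[1],th-np.pi/2]):
            Q=Q+[0,0,m[2]-off[0]];cv2.polylines(im,[cv2.convexHull(np.round(wproj(Q,c)*4).astype(np.int32))],True,(0,255,0),1,cv2.LINE_AA,2)
    if crop: x,y,w,h=crop;im=cv2.resize(im[y:y+h,x:x+w],None,fx=2,fy=2,interpolation=cv2.INTER_CUBIC)
    cv2.imwrite(name,im);return m
E
python3 - <<'E'
from look import *
overlay("pics/w2.png","slim",(.067,-.001),[("slim",0),("slim",1),("broad",0),("broad",1)],(130,20,300,280))
E
```

```text
mean pose [  0.6352  -0.1079   0.1351 176.1494] spread [0.0014 0.0009 0.0025 0.0418]
```

View pics/w2.png

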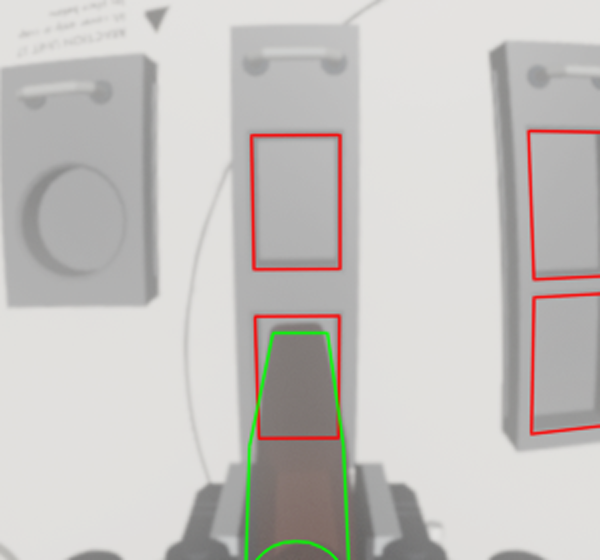

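The picture shows the bottle foot edge at (298,330), inside the back slim pocket. The red pocket outlines lie on the real edges. Nudge +3 mm and lower.

>>> carry_out(plan=[[1,-3,-1,10,0],[1,0,0,10,0],[1,0,0,10,0],[1,0,0,10,0],[1,0,0,8,0]])

```text
time_s: 6.2
tool_pos: [0.6381, -0.109, 0.0858]
eef_rot: [-0.001, 0.033, 0.999, 0.0]
force: [-0.1, 0.3, -1.5]
finger_gap: 0.266
grip_force: 39.3
```

>>> carry_out(plan=[[1,0,0,4,0],[1,0,0,3,0],[1,0,0,0,0],[1,0,0,0,0]])

```text
time_s: 6.6
tool_pos: [0.6389, -0.1092, 0.0805]
eef_rot: [0.0, 0.033, 0.999, -0.0]
force: [0.9, -0.5, -0.7]
finger_gap: 0.271
grip_force: 39.3
```

>>> carry_out(plan=[[1,0,0,1,0],[1,0,0,1,0],[1,0,0,0,0]])

```text
time_s: 6.9
tool_pos: [0.6389, -0.1092, 0.0785]
eef_rot: [0.0, 0.033, 0.999, -0.0]
force: [-0.1, -0.0, 0.9]
finger_gap: 0.269
grip_force: 39.5
```

>>> carry_out(plan=[[0.2,0,0,0,0],[0,0,0,0,0],[-0.3,0,0,0,0],[-0.3,0,0,0,0],[-0.3,0,0,0,0]])

```text
time_s: 7.4
tool_pos: [0.6387, -0.1092, 0.0782]
eef_rot: [-0.0, 0.033, 0.999, 0.0]
force: [-0.2, -0.6, -0.5]
finger_gap: 0.647
grip_force: 0.0
```

>>> carry_out(plan=[[-0.3,0,0,-15,0],[-0.3,0,0,-30,0],[-0.3,0,0,-40,0],[-0.3,0,0,-40,0],[-0.3,0,0,0,0]])

```text
time_s: 7.9
tool_pos: [0.6416, -0.1099, 0.2093]
eef_rot: [0.004, 0.033, 0.999, -0.001]
force: [0.6, 0.2, -0.2]
finger_gap: 0.652
grip_force: 0.0
```

```bash
cat > nxt.py <<'E'
from look import *
from plan import show
E
python3 - <<'E'
from nxt import *
o=r.observe();print(o["force"])
# next: slimL (.436,.1655) theta ~170
show([(.5,-.05,.27,177,45),(.436,.1655,.27,171,45)],-.3)
E
```

```text
[ 0.5555  0.1909 -0.2298]
at [ 0.6416 -0.1099  0.2093] th 176.18 j6 -12.3 t 7.9 gap 0.652 F [ 0.6  0.2 -0.2]
-> (0.5, -0.05, 0.27, 177, 45)
[[-0.3, 36, 13, -15, 0], [-0.3, 37, 12, -15, 0], [-0.3, 36, 13, -16, -1], [-0.3, 36, 13, -15, 0]]
-> (0.436, 0.1655, 0.27, 171, 45)
[[-0.3, 15, 42, 0, 1], [-0.3, 16, 43, 0, 1], [-0.3, 16, 41, 0, 2], [-0.3, 18, 42, 0, 1], [-0.3, 18, 41, 0, 1]]
end [0.4364 0.1658 0.2703] 171.2
```

>>> carry_out(plan=[[-0.3,36,13,-15,0],[-0.3,37,12,-15,0],[-0.3,36,13,-16,-1],[-0.3,36,13,-15,0],[-0.3,15,42,0,1]])

```text
time_s: 8.4
tool_pos: [0.4826, -0.0077, 0.2658]
eef_rot: [0.001, 0.035, 0.999, -0.001]
force: [1.0, 0.6, -0.4]
finger_gap: 0.649
grip_force: 0.0
```

>>> carry_out(plan=[[-0.3,16,43,0,1],[-0.3,16,41,0,2],[-0.3,18,42,0,1],[-0.3,18,41,0,1],[-0.3,0,0,0,0]])

```text
time_s: 8.9
tool_pos: [0.4316, 0.1707, 0.2639]
eef_rot: [-0.0, 0.075, 0.997, 0.001]
force: [0.6, -0.4, 0.3]
finger_gap: 0.646
grip_force: 0.0
```

```bash
cat >> nxt.py <<'E'
def refit(kind,p,name=None,yaws=(0,),extra=""):
    c=wcam();im=c[0]
    s=im.sum(2);m=((s<170)&(im[...,2].astype(int)>=im[...,0].astype(int)+3)).astype(np.uint8)*255
    m=cv2.morphologyEx(m,cv2.MORPH_CLOSE,np.ones((3,3)))
    cs,_=cv2.findContours(m,cv2.RETR_EXTERNAL,cv2.CHAIN_APPROX_NONE);A=np.zeros_like(m);cv2.drawContours(A,cs,-1,255,-1);A=A/255.
    W=cv2.dilate(wmask(kind,p,c),np.ones((21,21)))
    f=lambda q:(W*np.abs(A-wmask(kind,q,c))).sum()/(W*A).sum()
    best=min((minimize(f,[p[0],p[1],p[2]+d],method="Nelder-Mead",options=dict(initial_simplex=np.array([[p[0],p[1],p[2]+d],[p[0]+.008,p[1],p[2]+d],[p[0],p[1]+.008,p[2]+d],[p[0],p[1],p[2]+d+.15]]),maxfev=150)) for d in(-.1,.1)),key=lambda s:s.fun)
    q=best.x;print(kind,"res",best.fun,"pose",q[:2],np.degrees(q[2])%360,"from",f(p))
    if name:
        v=bright(im)
        for Q in parts(kind,q): cv2.polylines(v,[cv2.convexHull(np.round(wproj(Q,c)*4).astype(np.int32))],True,(0,255,0),1,cv2.LINE_AA,2)
        cv2.imwrite(name,v)
    return q
E
python3 - <<'E'
from nxt import *
refit("slim",[.436,.1657,np.radians(80)],"pics/w3.png")
ps=[np.r_[pose()[0],pose()[1]]]
r.get_image("wrist");print(ps,pose()[:2])
E
```

```text
slim res inf pose [0.436  0.1657] 74.27042204869176 from inf
[array([  0.4325,   0.1686,   0.2639, 171.4226])] (array([0.4331, 0.1673, 0.2639]), np.float64(171.3295496443285))nxt.py:9: RuntimeWarning: divide by zero encountered in scalar divide
  f=lambda q:(W*np.abs(A-wmask(kind,q,c))).sum()/(W*A).sum()
  np.max(np.abs(fsim[0] - fsim[1:])) <= fatol):
```

View pics/w3.png

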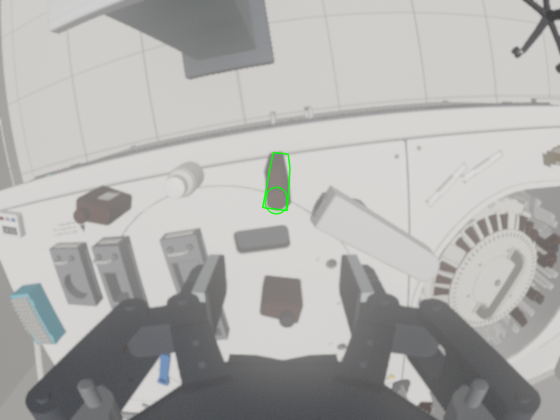

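The bottle is at (278,180) and the probe arm's end at (330,205). The mask threshold was too strict for this camera, so I'll loosen it and refit.

```bash
sed -i 's/(s<170)&(im\[...,2\].astype(int)>=im\[...,0\].astype(int)+3)/(s<s0)\&(cv2.GaussianBlur(im,(5,5),0)[...,2].astype(int)>=cv2.GaussianBlur(im,(5,5),0)[...,0].astype(int)+2)/; s/yaws=(0,),extra=""/s0=290/' nxt.py
python3 - <<'E'
from nxt import *
im=cv2.imread("pics/w3.png");d=r.get_image("wrist")["image"][...,::-1]
print(d[180,260:300:3].tolist());print(d[150:215:5,278].tolist())
q=refit("slim",[.436,.1657,np.radians(80)])
c=wcam()
# probe arm end: wrist pixel (322,218) near corner bottom, (332,190) ; intersect with top ray
t=cam("top");n=np.array
for uv,wuv in(((130,237),(331,190)),((143,221),(315,214))):
    b=min(((np.hypot(*(wproj([back([uv],z,t)[0]],c)[0]-wuv)),z) for z in np.arange(0,.3,.005)));print(b,back([uv],b[1],t))
E
```

```text
[[175, 179, 181], [176, 180, 182], [174, 178, 180], [91, 93, 97], [64, 67, 74], [65, 69, 79], [66, 70, 80], [66, 69, 79], [65, 68, 77], [65, 68, 74], [69, 72, 76], [165, 169, 172], [175, 179, 181], [175, 179, 181]]
[[118, 122, 125], [63, 66, 70], [63, 65, 70], [63, 66, 73], [65, 68, 78], [65, 69, 79], [66, 70, 80], [64, 68, 77], [64, 68, 77], [66, 69, 79], [65, 69, 78], [65, 68, 78], [173, 177, 179]]
slim res 0.13657766904230048 pose [0.4325 0.1658] 84.41836081418785 from 0.25114349537283265
(np.float64(1.1818289291729054), np.float64(0.075)) [[0.4563 0.2179 0.075 ]]
(np.float64(0.12252199228865195), np.float64(0.045)) [[0.4932 0.1991 0.045 ]]
```

>>> carry_out(plan=[[-0.3,0,-1,40,-2],[-0.3,0,0,40,0],[-0.3,0,0,40,0],[-0.3,0,0,30,0],[-0.3,0,0,20,0]])

```text
time_s: 9.7
tool_pos: [0.4325, 0.1642, 0.092]
eef_rot: [-0.001, 0.061, 0.998, -0.0]
force: [0.2, -1.0, 0.4]
finger_gap: 0.653
grip_force: 0.0
```

>>> carry_out(plan=[[-0.3,0,0,15,0],[-0.3,0,0,11,0],[-0.3,0,0,0,0],[-0.3,0,0,0,0]])

```text
time_s: 10.1
tool_pos: [0.4338, 0.1652, 0.0686]
eef_rot: [0.0, 0.06, 0.998, 0.0]
force: [0.2, -0.1, 0.6]
finger_gap: 0.648
grip_force: 0.0
```

Run:
```python
from nxt import *
P=[np.r_[pose()[0],pose()[1]]]
for _ in range(4): r.get_image("wrist");P.append(np.r_[pose()[0],pose()[1]])
print(np.mean(P,0),np.ptp(P,0))
```

```text
[  0.434    0.1655   0.0689 173.1491] [0.0004 0.0004 0.0004 0.0409]
```

>>> carry_out(plan=[[1,0,0,0,0],[1,0,0,0,0],[1,0,0,0,0],[1,0,0,0,0],[1,0,0,0,0]])

```text
time_s: 10.8
tool_pos: [0.4336, 0.1655, 0.0687]
eef_rot: [0.0, 0.06, 0.998, -0.0]
force: [-1.3, -0.6, 5.9]
finger_gap: 0.268
grip_force: 38.1
```

>>> carry_out(plan=[[1,0,0,0,0],[1,0,0,-15,0],[1,0,0,-30,0],[1,0,0,-40,0],[1,0,0,-40,0]])

```text
time_s: 11.3
tool_pos: [0.4327, 0.1655, 0.1944]
eef_rot: [-0.0, 0.06, 0.998, -0.0]
force: [1.3, 0.0, -1.1]
finger_gap: 0.27
grip_force: 38.3
```

>>> carry_out(plan=[[1,0,0,-25,0],[1,0,0,0,0]])

```text
time_s: 11.5
tool_pos: [0.4354, 0.1661, 0.2216]
eef_rot: [0.003, 0.059, 0.998, 0.001]
force: [1.4, -0.2, -1.0]
finger_gap: 0.275
grip_force: 38.3
```

Run:
```python
from nxt import *
show([(.55,-.08,.22,176.6,35),(.567,-.1051,.14,176.6,20)],1)
```

```text
at [0.4354 0.1661 0.2216] th 173.18 j6 18.7 t 11.5 gap 0.275 F [ 1.4 -0.2 -1. ]
-> (0.55, -0.08, 0.22, 176.6, 35)
[[1, -18, -29, 0, 0], [1, -18, -29, 0, -1], [1, -17, -29, 1, 0], [1, -17, -29, 0, -1], [1, -17, -29, 0, 0]]
[[1, -17, -30, 0, -1], [1, -17, -30, 0, 0], [1, -16, -29, 1, 0]]
-> (0.567, -0.1051, 0.14, 176.6, 20)
[[1, -4, -5, 16, 0], [1, -3, -5, 16, 0], [1, -4, -5, 16, 0], [1, -4, -4, 16, 0], [1, -4, -5, 16, 0]]
end [ 0.5675 -0.1048  0.1396] 176.2
```

>>> carry_out(plan=[[1,-18,-29,0,0],[1,-18,-29,0,-1],[1,-17,-29,1,0],[1,-17,-29,0,-1],[1,-17,-29,0,0]])

```text
time_s: 12.0
tool_pos: [0.5044, 0.011, 0.2161]
eef_rot: [-0.001, 0.042, 0.999, 0.0]
force: [-0.1, -0.0, -0.4]
finger_gap: 0.271
grip_force: 38.4
```

>>> carry_out(plan=[[1,-17,-30,0,-1],[1,-17,-30,0,0],[1,-16,-29,1,0],[1,-4,-5,16,0],[1,-3,-5,16,0]])

```text
time_s: 12.5
tool_pos: [0.5544, -0.0917, 0.1826]
eef_rot: [-0.0, 0.034, 0.999, 0.0]
force: [0.2, -0.3, -1.6]
finger_gap: 0.269
grip_force: 38.4
```

>>> carry_out(plan=[[1,-4,-5,16,0],[1,-4,-4,16,0],[1,-4,-5,16,0],[1,0,0,0,0],[1,0,0,0,0]])

```text
time_s: 13.0
tool_pos: [0.5647, -0.1051, 0.1357]
eef_rot: [-0.001, 0.033, 0.999, 0.0]
force: [0.4, -0.3, -1.0]
finger_gap: 0.273
grip_force: 38.4
```

Run:
```python
from nxt import *
overlay("pics/w4.png","slim",(.069,-.000),[("slim",0),("slim",1),("broad",0),("broad",1)],(130,20,300,280))
```

```text
mean pose [  0.5655  -0.1052   0.1368 176.1826] spread [0.0005 0.0001 0.0006 0.0098]
```

View pics/w4.png

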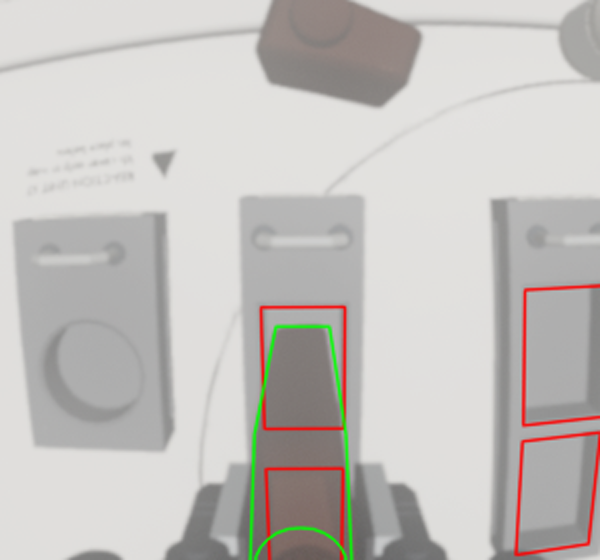

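The bottle foot edge is at (302,326), inside the front pocket outline. Lowering.

>>> carry_out(plan=[[1,-2,0,10,0],[1,0,0,10,0],[1,0,0,10,0],[1,0,0,10,0],[1,0,0,8,0]])

```text
time_s: 13.75
tool_pos: [0.5668, -0.1053, 0.0868]
eef_rot: [-0.001, 0.033, 0.999, 0.0]
force: [-0.4, 0.7, -0.1]
finger_gap: 0.271
grip_force: 38.4
```

>>> carry_out(plan=[[1,0,0,4,0],[1,0,0,3,0],[1,0,0,1,0],[1,0,0,1,0],[1,0,0,0,0]])

```text
time_s: 14.25
tool_pos: [0.5676, -0.1056, 0.0794]
eef_rot: [0.0, 0.033, 0.999, -0.0]
force: [0.3, -0.6, 0.3]
finger_gap: 0.269
grip_force: 38.4
```

>>> carry_out(plan=[[1,0,0,0,0]])

```text
time_s: 14.35
tool_pos: [0.5676, -0.1055, 0.0795]
eef_rot: [0.0, 0.033, 0.999, -0.0]
force: [-0.4, 0.4, -0.5]
finger_gap: 0.271
grip_force: 38.4
```

>>> carry_out(plan=[[0.2,0,0,0,0],[0,0,0,0,0],[-0.3,0,0,0,0],[-0.3,0,0,0,0],[-0.3,0,0,0,0]])

```text
time_s: 14.85
tool_pos: [0.5674, -0.1055, 0.0792]
eef_rot: [0.0, 0.033, 0.999, -0.0]
force: [-0.5, 0.7, -0.1]
finger_gap: 0.652
grip_force: 0.0
```

>>> carry_out(plan=[[-0.3,0,0,-15,0],[-0.3,0,0,-30,0],[-0.3,0,0,-40,0],[-0.3,0,0,-40,0],[-0.3,0,0,0,0]])

```text
time_s: 15.35
tool_pos: [0.5703, -0.1064, 0.2097]
eef_rot: [0.004, 0.033, 0.999, -0.001]
force: [0.6, -0.2, -0.0]
finger_gap: 0.651
grip_force: 0.0
```

Run:
```python
from nxt import *
show([(.4396,-.084,.21,67,30)],-.4)
```

```text
at [ 0.5703 -0.1064  0.2097] th 176.18 j6 -14.0 t 15.35 gap 0.651 F [ 0.6 -0.2 -0. ]
-> (0.4396, -0.084, 0.21, 67, 30)
[[-0.4, 9, 1, 0, 8], [-0.4, 10, 0, 0, 8], [-0.4, 9, -2, 0, 7], [-0.4, 9, -3, 0, 8], [-0.4, 9, -4, 0, 8]]
[[-0.4, 8, -5, 0, 8], [-0.4, 7, -6, 0, 8], [-0.4, 6, -7, 0, 7], [-0.4, 5, -8, 0, 8], [-0.4, 4, -9, 0, 8]]
[[-0.4, 3, -9, 0, 8], [-0.4, 2, -9, 0, 8], [-0.4, 0, -10, 0, 7], [-0.4, -1, -9, 0, 8]]
end [ 0.4397 -0.0844  0.2097] 67.2
```

>>> carry_out(plan=[[-0.4,9,1,0,8],[-0.4,10,0,0,8],[-0.4,9,-2,0,7],[-0.4,9,-3,0,8],[-0.4,9,-4,0,8]])

```text
time_s: 15.85
tool_pos: [0.5199, -0.0973, 0.2036]
eef_rot: [-0.0, 0.368, 0.93, 0.0]
force: [0.8, 0.2, -0.7]
finger_gap: 0.7
grip_force: 0.0
```

>>> carry_out(plan=[[-0.4,8,-5,0,8],[-0.4,7,-6,0,8],[-0.4,6,-7,0,7],[-0.4,5,-8,0,8],[-0.4,4,-9,0,8]])

```text
time_s: 16.35
tool_pos: [0.4734, -0.0898, 0.2037]
eef_rot: [-0.0, 0.657, 0.754, -0.0]
force: [1.2, 0.4, -0.0]
finger_gap: 0.702
grip_force: 0.0
```

>>> carry_out(plan=[[-0.4,3,-9,0,8],[-0.4,2,-9,0,8],[-0.4,0,-10,0,7],[-0.4,-1,-9,0,8],[-0.4,0,0,0,0]])

```text
time_s: 16.85
tool_pos: [0.4357, -0.0833, 0.2039]
eef_rot: [-0.0, 0.834, 0.552, -0.0]
force: [0.5, 0.3, 0.2]
finger_gap: 0.703
grip_force: 0.0
```

Run:
```python
from nxt import *
r.get_image("wrist")
refit("broad",[.4396,-.084,np.radians(336.7)],"pics/w5.png")
r.get_image("wrist");r.get_image("wrist")
show([(.4396,-.084,.045,67,30)],-.4)
```

```text
broad res 0.1206817709415922 pose [ 0.4371 -0.0837] 338.91932726200355 from 0.2139587519342248
at [ 0.4372 -0.0836  0.2041] th 67.35 j6 92.4 t 17.05 gap 0.698 F [ 0.4 -0.9  0.2]
-> (0.4396, -0.084, 0.045, 67, 30)
[[-0.4, 0, 0, 27, 0], [-0.4, 0, 1, 26, 0], [-0.4, 0, 0, 27, 0], [-0.4, 0, 1, 26, 0], [-0.4, 1, 0, 27, 0]]
[[-0.4, 0, 0, 26, 0]]
end [ 0.4394 -0.0835  0.0451] 67.3
```

View pics/w5.png

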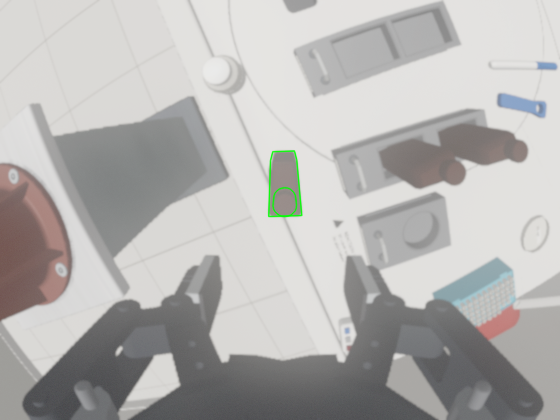

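The overlay fits broadF at (285,185), and both slim bottles stand upright in their carrier at right. Descending.

>>> carry_out(plan=[[-0.4,0,0,40,0],[-0.4,0,0,40,0],[-0.4,0,0,40,0],[-0.4,0,0,25,0],[-0.4,0,0,15,0]])

```text
time_s: 17.55
tool_pos: [0.4358, -0.0831, 0.042]
eef_rot: [-0.001, 0.832, 0.554, -0.001]
force: [0.9, -0.6, 0.6]
finger_gap: 0.703
grip_force: 0.0
```

>>> carry_out(plan=[[-0.4,0,0,8,0],[-0.4,0,0,0,0],[-0.4,0,0,0,0],[-0.4,0,0,0,0]])

```text
time_s: 17.95
tool_pos: [0.4376, -0.0838, 0.0371]
eef_rot: [0.001, 0.833, 0.553, 0.0]
force: [0.4, 0.2, -0.2]
finger_gap: 0.702
grip_force: 0.0
```

>>> carry_out(plan=[[1,0,0,0,0],[1,0,0,0,0],[1,0,0,0,0],[1,0,0,0,0],[1,0,0,0,0]])

```text
time_s: 18.45
tool_pos: [0.4373, -0.0837, 0.0369]
eef_rot: [0.001, 0.833, 0.553, 0.0]
force: [-1.2, -0.1, 7.5]
finger_gap: 0.334
grip_force: 38.7
```

>>> carry_out(plan=[[1,0,0,0,0],[1,0,0,-15,0],[1,0,0,-30,0],[1,0,0,-40,0],[1,0,0,-40,0]])

```text
time_s: 18.95
tool_pos: [0.4361, -0.0833, 0.1625]
eef_rot: [-0.0, 0.833, 0.553, -0.0]
force: [1.9, -0.3, -1.2]
finger_gap: 0.332
grip_force: 39.9
```

Run:
```python
from nxt import *
show([(.6442,.0162,.18,181,30)],1)
```

```text
at [ 0.4361 -0.0833  0.1625] th 67.18 j6 92.6 t 18.95 gap 0.332 F [ 1.9 -0.3 -1.2]
-> (0.6442, 0.0162, 0.18, 181, 30)
[[1, 11, 10, -1, -8], [1, 10, 12, -1, -7], [1, 9, 13, -1, -8], [1, 6, 14, -2, -7], [1, 5, 14, -1, -8]]
[[1, 3, 16, -1, -8], [1, 1, 15, -1, -7], [1, -1, 15, -1, -8], [1, -4, 15, -1, -7], [1, -5, 15, -2, -8]]
[[1, -7, 13, -1, -7], [1, -9, 13, -1, -8], [1, -10, 11, -1, -8], [1, -12, 10, -1, -7], [1, -13, 8, -1, -8]]
end [0.6439 0.016  0.1795] 181.2
```

>>> carry_out(plan=[[1,11,10,-11,-8],[1,10,12,-11,-7],[1,9,13,-11,-8],[1,6,14,-2,-7],[1,5,14,-1,-8]])

```text
time_s: 19.45
tool_pos: [0.5065, -0.0505, 0.1978]
eef_rot: [0.0, 0.605, 0.796, 0.0]
force: [-0.2, 0.6, -1.6]
finger_gap: 0.334
grip_force: 39.9
```

>>> carry_out(plan=[[1,3,16,-1,-8],[1,1,15,-1,-7],[1,-1,15,-1,-8],[1,-4,15,-1,-7],[1,-5,15,-2,-8]])

```text
time_s: 19.95
tool_pos: [0.5759, -0.0167, 0.2031]
eef_rot: [-0.0, 0.313, 0.95, -0.0]
force: [-0.3, -0.1, -1.5]
finger_gap: 0.33
grip_force: 39.9
```

>>> carry_out(plan=[[1,-7,13,-1,-7],[1,-9,13,-1,-8],[1,-10,11,-1,-8],[1,-12,10,-1,-7],[1,-13,8,-1,-8]])

```text
time_s: 20.45
tool_pos: [0.6449, 0.0161, 0.2081]
eef_rot: [-0.0, -0.013, 1.0, 0.0]
force: [-0.2, -0.9, -2.2]
finger_gap: 0.332
grip_force: 39.9
```

>>> carry_out(plan=[[1,0,0,40,0],[1,0,0,40,0],[1,0,0,25,0],[1,0,0,0,0],[1,0,0,0,0]])

```text
time_s: 20.95
tool_pos: [0.6446, 0.0157, 0.1038]
eef_rot: [-0.0, -0.01, 1.0, -0.0]
force: [0.1, 1.0, 0.4]
finger_gap: 0.335
grip_force: 39.9
```

Run:
```python
from nxt import *
overlay("pics/w6.png","broad",(.037,0),[("slim",0),("slim",1),("broad",0),("broad",1)],(130,20,300,280))
```

```text
mean pose [   0.6458    0.0157    0.1051 -178.8287] spread [0.0004 0.     0.0005 0.0043]
```

View pics/w6.png

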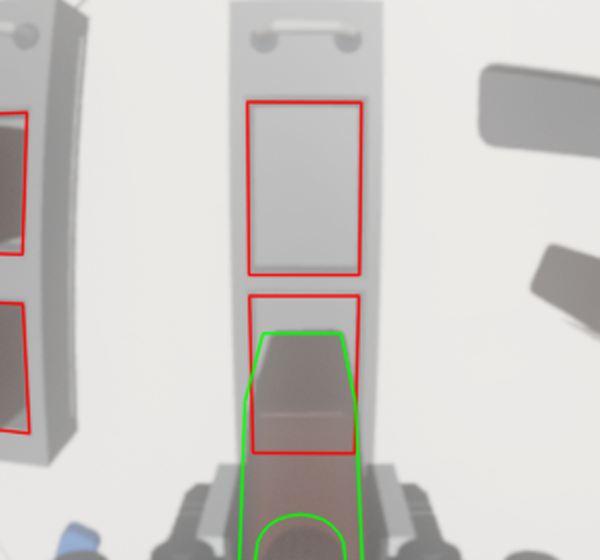

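The foot edge is at (305,332), inside the back broad pocket. Lowering.

>>> carry_out(plan=[[1,1,0,15,0],[1,0,0,15,0],[1,0,0,10,0],[1,0,0,8,0],[1,0,0,4,0]])

```text
time_s: 21.7
tool_pos: [0.6435, 0.0158, 0.0508]
eef_rot: [-0.0, -0.01, 1.0, 0.0]
force: [-0.3, 0.4, -1.0]
finger_gap: 0.326
grip_force: 39.9
```

>>> carry_out(plan=[[1,0,0,2,0],[1,0,0,2,0],[1,0,0,1,0],[1,0,0,0,0],[1,0,0,0,0]])

```text
time_s: 22.2
tool_pos: [0.6443, 0.0158, 0.047]
eef_rot: [0.001, -0.01, 1.0, -0.0]
force: [-0.1, 0.0, 5.2]
finger_gap: 0.334
grip_force: 40.5
```

>>> carry_out(plan=[[0.2,0,0,0,0],[0,0,0,0,0],[-0.3,0,0,0,0],[-0.3,0,0,0,0],[-0.3,0,0,0,0]])

```text
time_s: 22.7
tool_pos: [0.6435, 0.0157, 0.0461]
eef_rot: [-0.0, -0.01, 1.0, -0.0]
force: [-0.1, -0.6, 0.0]
finger_gap: 0.653
grip_force: 0.0
```

>>> carry_out(plan=[[-0.3,0,0,-15,0],[-0.3,0,0,-30,0],[-0.3,0,0,-40,0],[-0.3,0,0,-40,0],[-0.3,0,0,0,0]])

```text
time_s: 23.2
tool_pos: [0.6468, 0.0155, 0.1772]
eef_rot: [0.005, -0.01, 1.0, -0.0]
force: [0.8, -0.5, 0.6]
finger_gap: 0.655
grip_force: 0.0
```

Run:
```python
from nxt import *
show([(.6135,.144,.19,244.8,30)],-.4)
```

```text
at [0.6468 0.0155 0.1772] th -178.83 j6 -6.3 t 23.2 gap 0.655 F [ 0.8 -0.5  0.6]
-> (0.6135, 0.144, 0.19, 244.8, 30)
[[-0.4, 4, 16, -2, -8], [-0.4, 1, 17, -1, -8], [-0.4, 0, 16, -2, -8], [-0.4, -3, 17, -1, -8], [-0.4, -6, 15, -2, -8]]
[[-0.4, -7, 15, -2, -8], [-0.4, -10, 14, -1, -8], [-0.4, -11, 12, -2, -8]]
end [0.6136 0.1442 0.1902] -114.8
```

>>> carry_out(plan=[[-0.4,4,16,-2,-8],[-0.4,1,17,-1,-8],[-0.4,0,16,-2,-8],[-0.4,-3,17,-1,-8],[-0.4,-6,15,-2,-8]])

```text
time_s: 23.7
tool_pos: [0.6225, 0.0967, 0.1785]
eef_rot: [-0.0, -0.354, 0.935, 0.0]
force: [0.5, -0.8, 0.2]
finger_gap: 0.703
grip_force: 0.0
```

>>> carry_out(plan=[[-0.4,-7,15,-2,-8],[-0.4,-10,14,-1,-8],[-0.4,-11,12,-2,-8],[-0.4,0,0,0,0],[-0.4,0,0,0,0]])

```text
time_s: 24.2
tool_pos: [0.6103, 0.1444, 0.1838]
eef_rot: [-0.0, -0.538, 0.843, -0.0]
force: [-0.4, -0.0, 0.6]
finger_gap: 0.7
grip_force: 0.0
```

Run:
```python
from nxt import *
r.get_image("wrist")
refit("broad",[.6135,.144,np.radians(154.8)],"pics/w7.png")
r.get_image("wrist");r.get_image("wrist")
show([(.6135,.144,.037,244.8,30)],-.4)
```

```text
broad res 0.07522123036065638 pose [0.611  0.1433] 159.79738368635722 from 0.18896998245665048
at [0.6105 0.1437 0.184 ] th -114.97 j6 -58.5 t 24.4 gap 0.7 F [-0.4 -0.5 -0.6]
-> (0.6135, 0.144, 0.037, 244.8, 30)
[[-0.4, 0, -1, 29, 0], [-0.4, -1, 0, 30, 0], [-0.4, 0, -1, 29, 0], [-0.4, 0, 0, 30, 0], [-0.4, -1, -1, 29, 0]]
end [0.6141 0.1442 0.037 ] -115.0
```

View pics/w7.png

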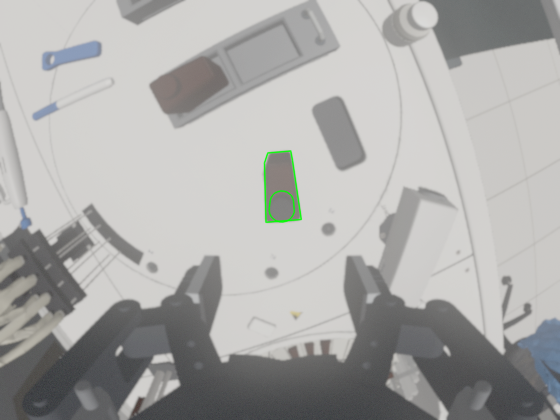

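The first placed broad bottle stands in its back pocket at (190,85), and the fit lies on broadB at (282,185). I'll turn by 3° and descend.

>>> carry_out(plan=[[-0.4,0,0,40,-3],[-0.4,0,0,40,0],[-0.4,0,0,35,0],[-0.4,0,0,20,0],[-0.4,0,0,8,0]])

```text
time_s: 24.9
tool_pos: [0.6088, 0.1437, 0.0387]
eef_rot: [-0.002, -0.56, 0.829, 0.001]
force: [0.2, 0.7, 0.3]
finger_gap: 0.699
grip_force: 0.0
```

>>> carry_out(plan=[[-0.4,0,0,4,0],[-0.4,0,0,0,0],[-0.4,0,0,0,0],[-0.4,0,0,0,0]])

```text
time_s: 25.3
tool_pos: [0.6113, 0.1445, 0.0384]
eef_rot: [0.001, -0.56, 0.828, -0.0]
force: [0.5, 0.1, 0.9]
finger_gap: 0.703
grip_force: 0.0
```

>>> carry_out(plan=[[1,0,0,0,0],[1,0,0,0,0],[1,0,0,0,0],[1,0,0,0,0],[1,0,0,0,0]])

```text
time_s: 25.8
tool_pos: [0.6109, 0.1445, 0.0379]
eef_rot: [0.001, -0.56, 0.828, -0.0]
force: [-0.6, -0.1, 5.3]
finger_gap: 0.34
grip_force: 39.2
```

>>> carry_out(plan=[[1,0,0,0,0],[1,0,0,-15,0],[1,0,0,-30,0],[1,0,0,-40,0],[1,0,0,-40,0]])

```text
time_s: 26.3
tool_pos: [0.6096, 0.1444, 0.163]
eef_rot: [-0.001, -0.56, 0.828, 0.0]
force: [0.3, -0.7, -1.2]
finger_gap: 0.339
grip_force: 39.7
```

Run:
```python
from nxt import *
show([(.535,.1,.19,210,30),(.5722,.0149,.19,181,30)],1)
```

```text
at [0.6096 0.1444 0.163 ] th -111.83 j6 -61.5 t 26.3 gap 0.339 F [ 0.3 -0.7 -1.2]
-> (0.535, 0.1, 0.19, 210, 30)
[[1, 14, 11, -5, 8], [1, 15, 8, -6, 7], [1, 16, 7, -5, 8], [1, 17, 4, -6, 8], [1, 17, 2, -5, 7]]
-> (0.5722, 0.0149, 0.19, 181, 30)
[[1, 3, -23, 0, 7], [1, -1, -23, 0, 8], [1, -3, -23, 0, 7], [1, -6, -23, 0, 7]]
end [0.5721 0.0144 0.19  ] -178.8
```

>>> carry_out(plan=[[1,14,11,-5,8],[1,15,8,-6,7],[1,16,7,-5,8],[1,17,4,-6,8],[1,17,2,-5,7]])

```text
time_s: 26.8
tool_pos: [0.5349, 0.0996, 0.1893]
eef_rot: [-0.0, -0.258, 0.966, 0.0]
force: [0.5, 0.1, -0.8]
finger_gap: 0.344
grip_force: 39.7
```

>>> carry_out(plan=[[1,3,-23,0,7],[1,-1,-23,0,8],[1,-3,-23,0,7],[1,-6,-23,0,7],[1,0,0,0,0]])

```text
time_s: 27.3
tool_pos: [0.5736, 0.0122, 0.1888]
eef_rot: [0.0, -0.007, 1.0, -0.0]
force: [0.0, 0.1, -0.3]
finger_gap: 0.34
grip_force: 39.8
```

>>> carry_out(plan=[[1,0,0,40,0],[1,0,0,30,0],[1,0,0,10,0],[1,0,0,0,0],[1,0,0,0,0]])

```text
time_s: 27.8
tool_pos: [0.5735, 0.0148, 0.1104]
eef_rot: [0.001, -0.011, 1.0, -0.0]
force: [-0.8, -0.1, 0.0]
finger_gap: 0.342
grip_force: 39.8
```

Run:
```python
from nxt import *
m=overlay("pics/w8.png","broad",(.038,0),[("broad",0),("broad",1)],(130,20,300,280))
# held-bottle foot edge: image columns/rows of dark amber vs model, x,y shift along tool
th=np.radians(m[3])
c=wcam();A=((c[0].sum(2)<290)).astype(np.uint8)
for s in np.arange(-.006,.0061,.002):
    b=m[:2]+s*np.array([np.cos(th),np.sin(th)])
    Q=parts("broad",[b[0],b[1],th-np.pi/2])[0]+[0,0,m[2]-.038]
    u=wproj(Q,c);print(round(s,3),"foot row",u[:,1].min().round(1),end=" ")
col=c[0][150:220,282].sum(1);print();print(np.c_[np.arange(150,220),col][::2].tolist())
```

```text
mean pose [   0.5739    0.0146    0.1107 -178.8018] spread [0.0003 0.0001 0.0003 0.0219]
-0.006 foot row 193.1 -0.004 foot row 190.1 -0.002 foot row 187.1 0.0 foot row 184.1 0.002 foot row 181.1 0.004 foot row 178.1 0.006 foot row 175.1 
[[150.0, 405.0], [152.0, 405.0], [154.0, 402.0], [156.0, 400.0], [158.0, 400.0], [160.0, 394.0], [162.0, 356.0], [164.0, 377.0], [166.0, 396.0], [168.0, 396.0], [170.0, 396.0], [172.0, 394.0], [174.0, 396.0], [176.0, 393.0], [178.0, 386.0], [180.0, 288.0], [182.0, 196.0], [184.0, 191.0], [186.0, 193.0], [188.0, 191.0], [190.0, 185.0], [192.0, 188.0], [194.0, 188.0], [196.0, 185.0], [198.0, 187.0], [200.0, 186.0], [202.0, 184.0], [204.0, 184.0], [206.0, 183.0], [208.0, 182.0], [210.0, 183.0], [212.0, 180.0], [214.0, 183.0], [216.0, 182.0], [218.0, 192.0]]
```

The foot edge is at row 180.5, which puts the bottle within 1 mm of the pocket centre. Lowering.

>>> carry_out(plan=[[1,0,0,20,0],[1,0,0,15,0],[1,0,0,10,0],[1,0,0,8,0],[1,0,0,5,0]])

```text
time_s: 28.6
tool_pos: [0.5728, 0.0145, 0.0508]
eef_rot: [-0.0, -0.01, 1.0, 0.0]
force: [0.5, 0.2, -0.5]
finger_gap: 0.337
grip_force: 39.8
```

>>> carry_out(plan=[[1,0,0,2,0],[1,0,0,2,0],[1,0,0,1,0],[1,0,0,0,0],[1,0,0,0,0]])

```text
time_s: 29.1
tool_pos: [0.574, 0.0143, 0.0479]
eef_rot: [0.001, -0.01, 1.0, -0.0]
force: [-1.8, -0.7, 10.8]
finger_gap: 0.342
grip_force: 40.9
```

>>> carry_out(plan=[[0.2,0,0,0,0],[0,0,0,0,0],[-0.3,0,0,0,0],[-0.3,0,0,0,0],[-0.3,0,0,0,0]])

```text
time_s: 29.6
tool_pos: [0.5728, 0.0145, 0.0461]
eef_rot: [-0.0, -0.01, 1.0, -0.0]
force: [0.8, 0.2, 0.1]
finger_gap: 0.649
grip_force: 0.0
```

>>> carry_out(plan=[[-0.3,0,0,-15,0],[-0.3,0,0,-30,0],[-0.3,0,0,-40,0],[-0.3,0,0,-40,0],[-0.3,0,0,0,0]])

```text
time_s: 30.1
tool_pos: [0.5761, 0.0142, 0.1766]
eef_rot: [0.004, -0.01, 1.0, -0.0]
force: [0.7, -0.2, -0.0]
finger_gap: 0.649
grip_force: 0.0
```

Run:
```python
from nxt import *
show([(.4248,.0435,.18,181,30)],-.8)
```

```text
at [0.5761 0.0142 0.1766] th -178.82 j6 -7.0 t 30.1 gap 0.649 F [ 0.7 -0.2 -0. ]
-> (0.4248, 0.0435, 0.18, 181, 30)
[[-0.8, 25, 5, -1, 0], [-0.8, 25, 6, 0, 0], [-0.8, 25, 5, -1, 0], [-0.8, 25, 6, 0, 0], [-0.8, 26, 5, -1, 0]]
[[-0.8, 25, 5, 0, 0]]
end [0.4244 0.0431 0.1796] -178.8
```

>>> carry_out(plan=[[-0.8,25,5,-1,0],[-0.8,25,6,0,0],[-0.8,25,5,-1,0],[-0.8,25,6,0,0],[-0.8,26,5,-1,0]])

```text
time_s: 30.6
tool_pos: [0.445, 0.0392, 0.1736]
eef_rot: [-0.0, -0.01, 1.0, 0.0]
force: [0.8, -0.9, 0.3]
finger_gap: 0.903
grip_force: 0.0
```

>>> carry_out(plan=[[-0.8,25,5,0,0],[-0.8,0,0,0,0],[-0.8,0,0,0,0]])

```text
time_s: 30.9
tool_pos: [0.4214, 0.0434, 0.1742]
eef_rot: [0.0, -0.01, 1.0, -0.0]
force: [0.2, -0.4, 0.4]
finger_gap: 0.901
grip_force: 0.0
```

Run:
```python
from nxt import *
r.get_image("wrist")
c=wcam();p,t,o=pose();v=bright(c[0]);r.get_image("wrist")
th=np.linspace(0,2*np.pi,40)
def ring(x,y,z,R): return np.c_[x+R*np.cos(th),y+R*np.sin(th),np.full(40,z)]
for z,R in((0,.02),(.055,.02),(.076,.0135)): cv2.polylines(v,[np.round(wproj(ring(.4248,.0435,z,R),c)*4).astype(np.int32)],True,(0,255,0),1,cv2.LINE_AA,2)
for z in(.032,): cv2.polylines(v,[np.round(wproj(ring(.5675,-.2012,z,.024),c)*4).astype(np.int32)],True,(0,0,255),1,cv2.LINE_AA,2)
u=wproj([[.4248,.0435,.04]],c)[0].astype(int);print(u,p,t)
a=v[u[1]-70:u[1]+70,u[0]-90:u[0]+90]
u=wproj([[.5675,-.2012,.032]],c)[0].astype(int);print(u)
b=v[max(0,u[1]-70):max(0,u[1]-70)+140,max(0,u[0]-90):max(0,u[0]-90)+180]
cv2.imwrite("pics/w9.png",cv2.resize(np.hstack([a,b]),None,fx=2.2,fy=2.2,interpolation=cv2.INTER_CUBIC))
```

```text
[281 191] [0.4221 0.0433 0.1742] -178.8356313058248
[ 90 295]
```

View pics/w9.png

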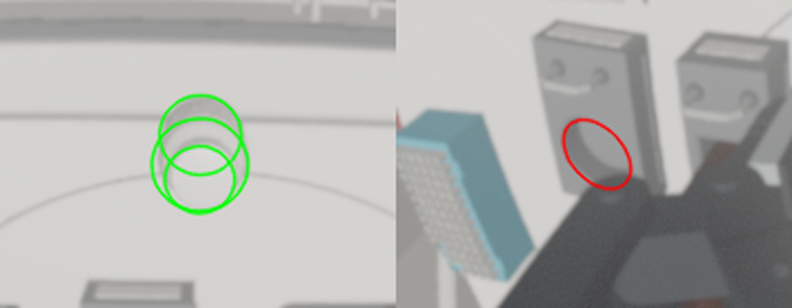

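That was the last of the 14 pictures. The rings fit the white bottle at (200,155), and the well outline matches at (597,153). Gripping it.

>>> carry_out(plan=[[-0.8,-2,0,40,0],[-0.8,0,0,40,0],[-0.8,0,0,35,0],[-0.8,0,0,20,0],[-0.8,0,0,10,0]])

```text
time_s: 31.55
tool_pos: [0.4225, 0.0434, 0.0273]
eef_rot: [-0.001, -0.01, 1.0, 0.0]
force: [0.8, -0.6, 0.1]
finger_gap: 0.902
grip_force: 0.0
```

>>> carry_out(plan=[[-0.8,0,0,4,0],[-0.8,0,0,0,0],[-0.8,0,0,0,0]])

```text
time_s: 31.85
tool_pos: [0.4242, 0.0434, 0.026]
eef_rot: [0.001, -0.01, 1.0, -0.0]
force: [0.3, 0.1, -0.1]
finger_gap: 0.902
grip_force: 0.0
```

>>> carry_out(plan=[[1,0,0,0,0],[1,0,0,0,0],[1,0,0,0,0],[1,0,0,0,0],[1,0,0,0,0]])

```text
time_s: 32.35
tool_pos: [0.4236, 0.0436, 0.0257]
eef_rot: [0.0, -0.01, 1.0, 0.0]
force: [-0.8, 0.1, 6.7]
finger_gap: 0.344
grip_force: 35.7
```

>>> carry_out(plan=[[1,0,0,0,0],[1,0,0,-15,0],[1,0,0,-30,0],[1,0,0,-40,0],[1,0,0,-40,0]])

```text
time_s: 32.85
tool_pos: [0.4225, 0.0435, 0.1515]
eef_rot: [-0.0, -0.01, 1.0, 0.0]
force: [0.9, -0.2, -1.2]
finger_gap: 0.343
grip_force: 34.6
```

Run:
```python
from nxt import *
show([(.44,-.2,.19,176,35),(.567,-.201,.15,176,30)],1)
```

```text
at [0.4225 0.0435 0.1515] th -178.83 j6 -5.2 t 32.85 gap 0.343 F [ 0.9 -0.2 -1.2]
-> (0.44, -0.2, 0.19, 176, 35)
[[1, -2, -30, -5, 1], [1, -2, -31, -5, 0], [1, -2, -30, -4, 1], [1, -2, -31, -5, 1], [1, -4, -30, -5, 0]]
[[1, -3, -30, -5, 1], [1, -3, -31, -5, 1], [1, -5, -30, -4, 0]]
-> (0.567, -0.201, 0.15, 176, 30)
[[1, -25, 1, 8, 0], [1, -26, 2, 8, 0], [1, -25, 1, 8, 0], [1, -25, 2, 8, 0], [1, -25, 1, 8, 0]]
end [ 0.5666 -0.2014  0.1495] -183.8
```

The gap of 0.343 means about 29 mm, so the fingers hold the bottle at its shoulder or cap and not on the 40 mm body. I'll check numerically how it hangs.

Run:
```python
from nxt import *
s=cam("scene");p,t,o=pose();print(p,o["moment"],o["force"])
old=cv2.imread("pics/scene0.png").astype(int);d=np.abs(s[0].astype(int)-old).sum(2)
# where bottle would be now if held with underside h below tcp
th=np.linspace(0,2*np.pi,40)
def ring(x,y,z,R): return np.c_[x+R*np.cos(th),y+R*np.sin(th),np.full(40,z)]
for z in(0,.02): 
    u=proj(ring(p[0],p[1],p[2]-.0257+z,.02),s);print("pred ring",z,u.min(0),u.max(0))
print("orig foot",proj(ring(.4248,.0435,0,.02),s).max(0))
u=proj([[p[0],p[1],p[2]-.0257]],s)[0].astype(int)
print(u);
im=cv2.GaussianBlur(s[0],(3,3),0).sum(2)
for y in range(u[1]-30,u[1]+45,3): print(y,im[y,u[0]-22:u[0]+24:3].tolist())
```

```text
[0.426  0.0433 0.1573] [ 0.0111 -0.3417  0.0491] [4.7883 0.3405 5.3797]
pred ring 0 [186.8871 159.204 ] [205.815  167.3627]
pred ring 0.02 [185.9664 150.7482] [205.1423 158.6706]
orig foot [209.3862 219.5234]
[196 163]
133 [351, 311, 370, 343, 170, 562, 334, 191, 134, 111, 566, 542, 404, 305, 335, 549]
136 [364, 328, 506, 360, 227, 554, 372, 214, 136, 136, 476, 542, 474, 432, 430, 546]
139 [503, 483, 552, 483, 168, 396, 296, 244, 141, 139, 466, 533, 489, 550, 544, 542]
142 [542, 550, 551, 559, 235, 399, 318, 258, 146, 148, 440, 538, 520, 542, 537, 487]
145 [496, 554, 551, 558, 531, 590, 536, 267, 139, 153, 476, 562, 531, 571, 539, 505]
148 [539, 555, 551, 556, 466, 471, 467, 296, 277, 300, 469, 570, 555, 541, 552, 597]
151 [541, 557, 553, 562, 392, 402, 393, 362, 341, 310, 435, 569, 601, 607, 603, 545]
154 [495, 498, 495, 497, 427, 393, 363, 355, 339, 332, 417, 603, 601, 604, 604, 607]
157 [375, 372, 345, 356, 391, 371, 383, 359, 355, 340, 381, 607, 604, 602, 604, 605]
160 [377, 230, 204, 207, 393, 393, 359, 363, 358, 342, 354, 609, 604, 604, 604, 597]
163 [360, 219, 178, 173, 391, 4
[... 543 characters left out ...]
 584, 446, 316, 427]
184 [604, 604, 602, 605, 606, 604, 586, 574, 605, 602, 606, 423, 170, 171, 181, 180]
187 [601, 604, 604, 604, 604, 601, 534, 615, 604, 603, 605, 617, 450, 190, 223, 219]
190 [606, 604, 603, 604, 604, 602, 536, 610, 605, 604, 604, 607, 610, 575, 292, 230]
193 [608, 607, 605, 603, 605, 605, 557, 601, 606, 608, 604, 604, 605, 608, 613, 439]
196 [557, 612, 606, 605, 602, 605, 612, 549, 604, 604, 604, 605, 606, 604, 604, 607]
199 [548, 514, 610, 609, 604, 606, 604, 522, 610, 607, 607, 607, 606, 606, 607, 607]
202 [605, 582, 479, 610, 608, 607, 606, 606, 540, 607, 604, 604, 605, 604, 604, 607]
205 [603, 606, 606, 491, 595, 607, 604, 605, 601, 566, 607, 603, 605, 607, 604, 606]
```

The bottle hangs upright and centred, with its foot about 26–29 mm below the TCP, so it is usable. I'll carry it to the well.

>>> carry_out(plan=[[1,-2,-30,-5,1],[1,-2,-31,-5,0],[1,-2,-30,-4,1],[1,-2,-31,-5,1],[1,-4,-30,-5,0]])

```text
time_s: 33.4
tool_pos: [0.4343, -0.1098, 0.1744]
eef_rot: [-0.0, 0.016, 1.0, -0.0]
force: [-0.1, 1.2, -1.0]
finger_gap: 0.348
grip_force: 34.4
```

>>> carry_out(plan=[[1,-3,-30,-5,1],[1,-3,-31,-5,1],[1,-5,-30,-4,0],[1,-25,1,8,0],[1,-25,2,8,0]])

```text
time_s: 33.9
tool_pos: [0.4917, -0.2018, 0.1723]
eef_rot: [0.0, 0.035, 0.999, -0.0]
force: [0.7, -0.3, -1.1]
finger_gap: 0.342
grip_force: 34.4
```

>>> carry_out(plan=[[1,-24,1,8,0],[1,-24,2,8,0],[1,-24,1,8,0],[1,0,0,0,0],[1,0,0,0,0]])

```text
time_s: 34.4
tool_pos: [0.5628, -0.2009, 0.1476]
eef_rot: [-0.001, 0.033, 0.999, 0.0]
force: [-1.0, 0.5, -0.2]
finger_gap: 0.346
grip_force: 34.4
```

```bash
cat > rb.py <<'E'
from nxt import *
def run(h):
    P=[]
    for _ in range(3): r.get_image("wrist");P.append(np.r_[pose()[0],pose()[1]])
    m=np.mean(P,0);print("pose",m,"gap",r.observe()["finger_gap"])
    c=wcam();v=bright(c[0]);th=np.linspace(0,2*np.pi,60)
    ring=lambda x,y,z,R:np.c_[x+R*np.cos(th),y+R*np.sin(th),np.full(60,z)]
    for dx in(-.005,0,.005):
        u=wproj(ring(m[0]+dx,m[1],m[2]-h,.02),c);print("foot",dx,"top row",u[:,1].min().round(1),"cols",u[:,0].min().round(1),u[:,0].max().round(1))
    w=wproj(ring(.567,-.2012,.032,.024),c);print("well rows",w[:,1].min(),w[:,1].max(),"cols",w[:,0].min(),w[:,0].max())
    print("col282",c[0][130:250:3,282].sum(1).tolist())
    for y in(200,210,220):print("row",y,c[0][y,230:340:3].sum(1).tolist())
    s=cam("scene");g=s[0].sum(2)
    u=proj(ring(m[0],m[1],m[2]-h,.02),s);print("scene foot",u.min(0),u.max(0))
    x,y=u.mean(0).astype(int)
    for yy in range(y-15,y+12,3):print(yy,x-18,g[yy,x-18:x+20:2].tolist())
E
python3 -c "
from rb import *
run(.0265)"
```

```text
pose [  0.5626  -0.2011   0.1483 176.1657] gap 0.34460807092005996
foot -0.005 top row 192.6 cols 249.0 311.7
foot 0 top row 200.3 cols 249.7 312.0
foot 0.005 top row 208.0 cols 250.5 312.3
well rows 172.48065759625936 223.26155558881595 cols 255.28266733227707 308.0553564479902
col282 [381, 381, 394, 495, 397, 369, 368, 368, 366, 364, 364, 363, 363, 351, 327, 357, 359, 358, 356, 355, 357, 352, 356, 355, 350, 381, 404, 404, 391, 406, 408, 439, 383, 419, 462, 464, 469, 546, 552, 551]
row 200 [580, 579, 579, 578, 577, 450, 366, 361, 322, 280, 356, 360, 360, 356, 354, 357, 354, 354, 354, 354, 354, 355, 357, 357, 349, 250, 308, 360, 360, 506, 580, 579, 578, 576, 487, 559, 582]
row 210 [580, 580, 580, 580, 577, 466, 365, 363, 359, 334, 276, 326, 362, 383, 391, 396, 400, 404, 406, 400, 372, 411, 407, 394, 341, 323, 357, 358, 363, 545, 580, 578, 577, 464, 571, 578, 577]
row 220 [579, 578, 579, 577, 577, 472, 364, 361, 351, 352, 342, 315, 328, 351, 382, 398, 403, 404, 409, 411, 412, 415, 415, 417, 415, 412, 406, 369, 372, 556, 580, 577, 499, 564, 578, 576, 577]
scene foot [313.0652 186.4433]
[... 254 characters left out ...]
27, 103, 350, 426, 242, 222, 289, 371, 359, 352, 352, 335, 295, 500, 449, 367]
185 305 [620, 184, 111, 135, 134, 339, 420, 407, 400, 394, 384, 373, 350, 353, 328, 385, 502, 622, 613]
188 305 [630, 103, 140, 128, 118, 428, 414, 414, 398, 388, 372, 352, 357, 347, 337, 558, 606, 612, 621]
191 305 [635, 98, 129, 134, 131, 222, 382, 368, 395, 392, 376, 355, 361, 330, 311, 296, 302, 300, 302]
194 305 [300, 127, 117, 151, 124, 108, 350, 351, 385, 364, 351, 338, 328, 331, 329, 216, 182, 194, 193]
197 305 [198, 124, 130, 144, 137, 95, 350, 262, 108, 123, 243, 336, 246, 184, 189, 557, 537, 498, 646]
200 305 [322, 234, 104, 148, 128, 127, 262, 340, 331, 183, 191, 191, 200, 191, 168, 658, 598, 595, 598]
```

>>> carry_out(plan=[[1,-2,0,20,0],[1,0,0,20,0],[1,0,0,20,0],[1,0,0,16,0],[1,0,0,4,0]])

```text
time_s: 35.15
tool_pos: [0.5639, -0.2009, 0.0669]
eef_rot: [-0.001, 0.034, 0.999, 0.0]
force: [-0.5, -0.4, -0.7]
finger_gap: 0.344
grip_force: 34.5
```

>>> carry_out(plan=[[1,0,0,0,0],[1,0,0,0,0]])

```text
time_s: 35.35
tool_pos: [0.5658, -0.2017, 0.0692]
eef_rot: [0.001, 0.033, 0.999, -0.0]
force: [0.2, 0.4, -0.8]
finger_gap: 0.341
grip_force: 34.5
```

Run:
```python
from nxt import *
P=[]
for _ in range(3): r.get_image("wrist");P.append(np.r_[pose()[0],pose()[1]])
m=np.mean(P,0);print("pose",m,r.observe()["force"])
c=wcam();g=cv2.GaussianBlur(c[0],(3,3),0).sum(2);th=np.linspace(0,2*np.pi,60)
ring=lambda x,y,z,R:np.c_[x+R*np.cos(th),y+R*np.sin(th),np.full(60,z)]
u=wproj(ring(m[0],m[1],m[2]-.0265,.02),c);print("foot",u.min(0),u.max(0))
w=wproj(ring(.567,-.2012,.032,.024),c);print("well",w.min(0),w.max(0))
for y in range(160,214,4):print(y,240,g[y,240:326:3].tolist())
cv2.imwrite("pics/w10.png",c[0])
```

```text
pose [  0.5659  -0.2017   0.0693 176.1695] [ 0.9616 -0.1944 -0.5175]
foot [249.5002 200.5765] [311.8501 258.5495]
well [246.0515 191.5592] [317.2198 258.1244]
160 240 [378, 375, 375, 373, 373, 372, 370, 370, 369, 369, 367, 367, 369, 366, 367, 367, 369, 368, 369, 369, 369, 372, 372, 375, 376, 378, 380, 381, 383]
164 240 [377, 375, 375, 372, 372, 369, 369, 369, 367, 367, 366, 366, 364, 365, 365, 366, 366, 366, 366, 367, 368, 370, 371, 372, 374, 375, 378, 378, 381]
168 240 [375, 374, 373, 372, 369, 369, 368, 366, 366, 365, 365, 364, 363, 364, 363, 364, 363, 363, 366, 366, 366, 366, 369, 372, 372, 372, 375, 378, 378]
172 240 [375, 372, 372, 369, 369, 367, 366, 365, 366, 363, 363, 363, 363, 363, 363, 364, 363, 364, 364, 365, 365, 366, 366, 369, 369, 372, 372, 375, 376]
176 240 [372, 372, 369, 369, 369, 367, 366, 363, 363, 363, 363, 362, 360, 361, 362, 362, 361, 363, 363, 363, 366, 366, 366, 368, 369, 369, 371, 372, 375]
180 240 [372, 371, 369, 369, 366, 366, 363, 364, 364, 362, 361, 361, 360, 360, 360, 360, 361, 361, 362, 362, 363, 364, 364, 366, 366, 369, 369, 372, 372]
184 240 [372, 369
[... 514 characters left out ...]
359, 359, 360, 360, 360, 360, 360, 348, 321, 318, 354, 363, 366, 366, 369, 369, 369]
200 240 [371, 369, 367, 364, 336, 333, 357, 361, 360, 360, 360, 360, 358, 357, 360, 360, 358, 360, 360, 360, 361, 349, 313, 333, 364, 365, 367, 367, 369]
204 240 [372, 368, 364, 339, 339, 363, 363, 363, 360, 362, 363, 367, 367, 371, 377, 381, 380, 374, 365, 363, 360, 362, 358, 318, 332, 363, 366, 369, 369]
208 240 [370, 367, 345, 342, 364, 364, 361, 360, 358, 362, 376, 389, 398, 405, 410, 413, 413, 409, 404, 402, 376, 363, 363, 360, 322, 340, 366, 368, 369]
212 240 [370, 362, 323, 343, 366, 364, 360, 353, 369, 385, 393, 400, 404, 406, 404, 379, 346, 373, 421, 420, 416, 397, 370, 363, 342, 311, 363, 367, 370]
```

The foot circle is centred at column 284.5 and the well at 280.3, so I'll shift −3 mm along tool y and +1 mm along tool x, then lower.

>>> carry_out(plan=[[1,1,-3,0,0],[1,0,0,8,0],[1,0,0,8,0],[1,0,0,8,0],[1,0,0,0,0]])

```text
time_s: 36.05
tool_pos: [0.563, -0.2037, 0.0425]
eef_rot: [-0.001, 0.033, 0.999, 0.001]
force: [-0.5, -0.0, -1.1]
finger_gap: 0.345
grip_force: 34.5
```

>>> carry_out(plan=[[1,0,0,4,0],[1,0,0,2,0],[1,0,0,1,0],[1,0,0,0,0],[1,0,0,0,0]])

```text
time_s: 36.55
tool_pos: [0.5642, -0.2044, 0.0374]
eef_rot: [0.0, 0.033, 0.999, -0.0]
force: [0.5, -0.8, 0.1]
finger_gap: 0.342
grip_force: 34.5
```

>>> carry_out(plan=[[1,0,0,1,0],[1,0,0,0,0],[1,0,0,0,0]])

```text
time_s: 36.85
tool_pos: [0.5641, -0.2043, 0.0362]
eef_rot: [0.0, 0.033, 0.999, -0.0]
force: [-0.7, -0.2, -1.2]
finger_gap: 0.34
grip_force: 34.5
```

>>> carry_out(plan=[[0.2,0,0,0,0],[0,0,0,0,0],[-0.2,0,0,0,0],[-0.5,0,0,0,0],[-0.5,0,0,0,0]])

```text
time_s: 37.35
tool_pos: [0.5641, -0.2043, 0.0363]
eef_rot: [0.0, 0.033, 0.999, -0.0]
force: [0.3, 0.3, 0.5]
finger_gap: 0.747
grip_force: 0.0
```

>>> carry_out(plan=[[-0.5,0,0,-10,0],[-0.5,0,0,-30,0],[-0.5,0,0,-40,0],[-0.5,0,0,-40,0],[-0.5,0,0,-40,0]])

```text
time_s: 37.85
tool_pos: [0.5639, -0.2042, 0.1987]
eef_rot: [0.0, 0.033, 0.999, -0.0]
force: [0.4, -0.2, -0.8]
finger_gap: 0.749
grip_force: 0.0
```

>>> carry_out(plan=[[-0.5,45,0,0,0],[-0.5,45,0,0,0],[-0.5,45,0,0,0],[-0.5,45,0,0,0],[-0.5,0,0,0,0]])

```text
time_s: 38.35
tool_pos: [0.3796, -0.1906, 0.1966]
eef_rot: [-0.001, 0.034, 0.999, 0.0]
force: [-0.3, 0.6, 0.2]
finger_gap: 0.749
grip_force: 0.0
```

```bash
cat > chk.py <<'E'
from look import *
c=cam("top");s=cam("scene");np.set_printoptions(precision=3,suppress=True)
o=cv2.imread("pics/top0.png").astype(int)
def am(im,top): return (amber(im) if top else ((im.sum(2)<255)&(im[...,2].astype(int)>=im[...,0].astype(int)+4)).astype(float))
for k,car in(("slim","slim"),("broad","broad")):
    for i in(0,1):
        (ox,oy),a,h,l,w,xs=CAR[car];a=np.radians(a)
        p0=[ox+xs[i]*np.cos(a),oy+xs[i]*np.sin(a),a+np.pi/2+np.pi*0]
        # cap towards +carrier x : bottle -y = carrier x -> rot = a+90
        import fit
        def mk(q,cc,S=4):
            m=np.zeros((420*S,560*S),np.uint8)
            for Q in parts(k,q[:3]): cv2.fillConvexPoly(m,cv2.convexHull(np.round(proj(Q+[0,0,q[3]],cc)*S+S/2-.5).astype(np.int32)),255)
            return cv2.resize(m,(560,420),interpolation=cv2.INTER_AREA)/255.
        A=amber(c[0])
        W=cv2.dilate(mk(p0+[.01],c),np.ones((9,9)))
        f=lambda q:(W*np.abs(A-mk(q,c))).sum()/(W*A).sum()
        b=min(((f([p0[0]+dx,p0[1]+dy,p0[2],.01]),dx,dy) for dx in np.arange(-.008,.0081,.002) for dy in np.arange(-.008,.0081,.002)))
        print(k,i,"best",np.array(b),"at0",f(p0+[.01]),"z+15",f(p0+[.025]),"flip",f([p0[0],p0[1],p0[2]+np.pi,.01]))
th=np.linspace(0,2*np.pi,60)
x,y=.567,-.2012
print("rinse cap expected px",proj([[x,y,.086]],c),"cap R px",13.5*.493/1.05)
g=c[0].sum(2);u=proj([[x,y,.086]],c)[0].astype(int)
for yy in range(u[1]-16,u[1]+17,2): print(yy,u[0]-18,g[yy,u[0]-18:u[0]+20:2].tolist())
v=proj(np.c_[x+.02*np.cos(th),y+.02*np.sin(th),np.full(60,.01)],s);print("scene base",v.min(0),v.max(0),"cap top",proj([[x,y,.086]],s))
E
python3 chk.py
```

```text
slim 0 best [0.189 0.002 0.   ] at0 0.19314441104909116 z+15 0.22115357091741805 flip 0.2898955202518964
slim 1 best [ 0.195  0.    -0.002] at0 0.2938564685826241 z+15 0.29727872981947256 flip 0.2922789206518835
broad 0 best [0.269 0.    0.   ] at0 0.2692319806814006 z+15 0.3246469630951756 flip 0.34882671006352045
broad 1 best [0.218 0.002 0.002] at0 0.3035238195467621 z+15 0.2485090858064969 flip 0.3288430505858416
rinse cap expected px [[325.996 186.54 ]] cap R px 6.338571428571428
170 307 [382, 385, 384, 387, 382, 385, 382, 383, 382, 382, 382, 384, 386, 381, 381, 382, 382, 379, 382]
172 307 [386, 384, 337, 340, 352, 365, 365, 382, 382, 383, 382, 384, 383, 383, 384, 384, 384, 382, 381]
174 307 [386, 316, 194, 203, 206, 206, 205, 204, 233, 232, 264, 295, 320, 328, 338, 349, 361, 382, 382]
176 307 [385, 273, 197, 205, 204, 205, 201, 204, 203, 203, 203, 206, 203, 203, 203, 204, 253, 382, 383]
178 307 [385, 231, 201, 206, 203, 205, 203, 199, 196, 197, 200, 205, 206, 204, 218, 203, 292, 381, 384]
180 307 [384, 191, 206, 204, 205, 192, 158, 142, 139, 139, 158, 185, 201, 203, 203, 206, 3
[... 532 characters left out ...]
]
192 307 [328, 198, 207, 182, 214, 256, 330, 325, 336, 408, 413, 367, 310, 239, 194, 206, 369, 384, 383]
194 307 [291, 198, 206, 176, 209, 255, 251, 343, 336, 293, 283, 328, 295, 153, 206, 203, 374, 384, 382]
196 307 [274, 194, 208, 209, 189, 227, 216, 272, 307, 314, 314, 279, 217, 178, 207, 201, 375, 384, 383]
198 307 [283, 200, 209, 209, 203, 192, 229, 251, 245, 240, 219, 224, 176, 208, 208, 205, 384, 382, 383]
200 307 [261, 205, 209, 209, 209, 209, 187, 193, 196, 191, 182, 189, 205, 208, 206, 240, 384, 384, 384]
202 307 [211, 206, 209, 208, 209, 207, 208, 208, 210, 206, 210, 209, 209, 206, 208, 242, 385, 387, 386]
scene base [310.601 230.984] [329.462 242.129] cap top [[323.181 206.103]]
```

Run:
```python
import io,contextlib
with contextlib.redirect_stdout(io.StringIO()):
    from chk import *
def am2(im):
    m=((im.sum(2)<255)&(im[...,2].astype(int)>=im[...,0].astype(int)+4)).astype(np.uint8);return cv2.morphologyEx(m,cv2.MORPH_CLOSE,np.ones((3,3))).astype(float)
def mk(k,q,cc,S=4):
    m=np.zeros((420*S,560*S),np.uint8)
    for Q in parts(k,q[:3]): cv2.fillConvexPoly(m,cv2.convexHull(np.round(proj(Q+[0,0,q[3]],cc)*S+S/2-.5).astype(np.int32)),255)
    return cv2.resize(m,(560,420),interpolation=cv2.INTER_AREA)/255.
AA=[(c,amber(c[0])),(s,am2(s[0]))]
for k in("slim","broad"):
    for i in(1,0):
        (ox,oy),a,h,l,w,xs=CAR[k];a=np.radians(a);p0=[ox+xs[i]*np.cos(a),oy+xs[i]*np.sin(a),a+np.pi/2]
        # score top-of-bottle region in scene only above carrier: compare cap rows
        W=[cv2.dilate(mk(k,p0+[.01],cc),np.ones((9,9))) for cc,_ in AA]
        f=lambda q:sum((w_*np.abs(A-mk(k,q,cc))).sum()/(w_*A).sum() for w_,(cc,A) in zip(W,AA))
        b=min((f([p0[0]+dx,p0[1]+dy,p0[2],z]),dx,dy,z) for dx in(-.003,0,.003) for dy in(-.003,0,.003) for z in(0,.005,.01,.015,.02,.03));print(k,i,np.array(b))
        print({z:round(f([p0[0]+b[1],p0[1]+b[2],p0[2],z]),3) for z in(0,.005,.01,.015,.02,.03)})
o=r.observe();print(o["force"],o["grip_force"],o["time_s"])
```

```text
slim 1 [ 0.825  0.003 -0.003  0.01 ]
{0: np.float64(0.912), 0.005: np.float64(0.857), 0.01: np.float64(0.825), 0.015: np.float64(0.864), 0.02: np.float64(0.877), 0.03: np.float64(0.893)}
slim 0 [0.62 0.   0.   0.03]
{0: np.float64(0.906), 0.005: np.float64(0.81), 0.01: np.float64(0.739), 0.015: np.float64(0.713), 0.02: np.float64(0.699), 0.03: np.float64(0.62)}
broad 1 [0.574 0.003 0.003 0.005]
{0: np.float64(0.615), 0.005: np.float64(0.574), 0.01: np.float64(0.607), 0.015: np.float64(0.682), 0.02: np.float64(0.77), 0.03: np.float64(0.986)}
broad 0 [1.098 0.003 0.    0.01 ]
{0: np.float64(1.171), 0.005: np.float64(1.134), 0.01: np.float64(1.098), 0.015: np.float64(1.134), 0.02: np.float64(1.175), 0.03: np.float64(1.361)}
[-0.094 -0.107  0.604] 0.0 38.55
```

Everything fits z≈0.01 except slim 0, where the view is partly occluded. I'll check its cap edge directly.

Run:
```python
from h import *
from look import CAR
s=cam("scene");g=s[0].sum(2)
for i,x in((0,.055),(1,.127)):
    a=np.radians(-3.4);p=np.array([.5121+(x+.008)*np.cos(a),-.1018+(x+.008)*np.sin(a)])
    u=proj([[*p,z] for z in(.137,.142,.147,.157)],s);print(i,u.round(1).tolist())
    X=int(round(u[1,0]));Y=int(u[1,1])
    for xx in(X-2,X,X+2):print(xx,Y-14,g[Y-14:Y+16,xx].tolist())
```

```text
0 [[294.7, 165.8], [294.8, 163.7], [294.9, 161.5], [295.2, 157.2]]
293 149 [624, 616, 610, 643, 176, 81, 165, 518, 657, 627, 642, 658, 688, 723, 98, 135, 148, 128, 122, 127, 116, 120, 116, 135, 148, 150, 126, 139, 129, 135]
295 149 [628, 615, 624, 597, 376, 70, 126, 359, 663, 631, 616, 632, 635, 330, 107, 160, 142, 114, 134, 124, 129, 129, 130, 112, 147, 139, 127, 135, 126, 126]
297 149 [613, 617, 615, 569, 557, 67, 99, 197, 591, 639, 612, 624, 639, 502, 92, 138, 149, 127, 115, 118, 123, 127, 121, 118, 135, 139, 136, 142, 128, 124]
1 [[319.6, 157.5], [319.8, 155.4], [320.0, 153.4], [320.3, 149.1]]
318 141 [208, 227, 248, 237, 174, 257, 288, 374, 273, 285, 304, 390, 377, 314, 125, 123, 123, 123, 125, 135, 118, 120, 124, 151, 143, 130, 140, 132, 138, 120]
320 141 [87, 99, 106, 100, 113, 108, 121, 102, 119, 128, 105, 116, 128, 138, 157, 158, 150, 131, 125, 132, 137, 129, 129, 125, 153, 133, 138, 135, 128, 127]
322 141 [106, 108, 106, 114, 99, 86, 108, 101, 89, 100, 118, 170, 169, 191, 143, 143, 141, 134, 117, 124, 136, 127, 117, 131, 137, 139, 140, 131, 131, 134]
```

Cap edges sit at the predicted rows (163 and 155), so both are fully seated. Handing in.

```bash
python3 -c "
from plant import r
print(r.job_done())"
```

```text
the job is handed in; nothing more can be done
None
```

I handed the job in at about 39 s. By my camera checks, all four amber bottles are fully down in their own carriers with caps away from the handles. The rinse bottle is in the round well, the gripper is open and clear, and I did not touch the tip box or timer; the hand-in returned no verdict.

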